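# Lock the tool arm into the grinder's receiver with its spring plunger

## Robot

A 6-joint arm with a two-finger parallel gripper is mounted at the origin on the work surface. World frame = base frame: x ahead of the robot, y to its left, z up, the work surface at z = 0. Lengths are in mm, angles in degrees, forces in N, time in s.
With the tool pointing down it reaches from about 350 to 850 mm from the base axis. Payload 8.1 kg.
Tool frame: the origin (TCP) lies midway between the tips of the shut fingers; the grasp point (between the pads) lies 19 mm behind it; x points along the fingers, z is the direction in which the jaws open and shut, and the axes are right-handed (so a half turn about x gives the same grasp; the last joint's range is limited). The gripper opens to 85 mm and grips with 20 to 120 N. Pads are 22 mm wide; open, the fingers measure 114 mm over their backs; the gripper's body (76 mm by 85 mm) begins 54 mm behind the grasp point. The pads swing forward as they close: fully open they stand 13 mm farther back than shut.
Start: joints at [-81.956, 7.471, 85.268, -0, 87.261, -4.893], TCP at [134.352, -584.769, 231.292] pointing down, gripper open.
Joint ranges: [-169.43, 169.43], [-51.17, 129.36], [1.28, 143.12], [-76.62, 256.62], [0, 156.53], [-152.29, 152.29]. Speed limits (degrees/s): [136.94, 136.94, 159.86, 180, 180, 180].

## Interface

Orientations are given as [roll, pitch, yaw] about the fixed x, y, z axes, in that order (R = Rz(yaw) Ry(pitch) Rx(roll)).
In Python, from bench import r gives the robot as it stands. The module is installed in compiled form; this text tells all that it offers.
- The arm moves only by the tool servo_tool, never from a script. Its argument "commands" is a list that holds one entry, the list of rows, each a list of 7 numbers: the closure in counts, from 0 (fully open) to 255 (shut), then the shift along the tool's x, y, z in cm, then the turn, a rotation vector about the tool's x, y, z in degrees. A call has 1 to 8 rows; each row is the pose to reach, as a shift and turn from the pose commanded when the call began, along the tool's axes at that moment; what a row does not reach only later rows make up. A row lasts 1/10 s, in which the tool goes at most 50 mm and 8.59 degrees, less where a joint would pass 70% of its speed; a pose out of reach is approached as far as the arm can. A call with a gripper value outside its range is refused whole. The fingers move at their own pace and stop on an object; "force" is the grip in N (left out, the last holds). Time passes only in rows, so rows that repeat a pose let the fingers close. It gives the time, the measured TCP pose, the force and the opening at its end, in the units of the state.
- r.sense(): the state, without advancing time (a new reading comes with each control period).
- r.snapshot(name): name is "side" or "top"; returns (picture, depth): 480x640x3 uint8, red, green, blue; 480x640 float32, mm along the optical axis (not along the pixel's ray), 0 where there is no reading.
- r.calibration(name): a dict with "fx", "fy", "cx", "cy" (pixels), "pose" (4x4, takes a point from camera to world coordinates). Camera axes: x right, y down, z forward; pixel columns grow to the right and rows downward; lengths in mm; the calibration is good to about 2 mm. A picture is of the moment at which its call begins. calibration takes no time and is no camera call.
- r.hand_in(): hands the job in, once; it reports no verdict.
The state is a dict: "time": time; "joint_pos": joint angles; "qd": joint speeds; "joint_efforts": joint torques, N m; "tool_pos": TCP position; "tcp_rot": TCP orientation; "ft_force": force on the tool from outside, world axes, zero at the start; "wrist_torque": the same for the moment, N m; "finger_gap": finger opening in mm.
Only numpy, scipy, OpenCV 4.12 (cv2) and the standard library are available. Lean on these libraries where they do the work, as an engineer would, in place of code of your own. Each camera call takes 0.05 s, during which the arm holds its last target.

## Task

Fit the tool arm, which is stored under the blue shelf, to the grinder's receiver: pull the red plunger on the receiver up and park it with a quarter turn, draw the arm out of the shelf and slide its drilled end into the receiver with the hole facing up, then turn the plunger back and let it spring fully down into the arm's hole. Leave the arm locked there and do not disturb the carton, the offcut, the wrench or the spare roller.

Things in the scene. Friction and masses are not known exactly. Their poses are not given: they have to be found in the camera images.
- receiver_mouth (a point): Centre of the open mouth of the receiver, a fixed grey square sleeve 90 mm long on a foot. 60 mm above the table; x axis points into the sleeve (insertion direction), z up. Channel 30 mm wide and high, floor 45 mm and roof 75 mm above the table, open at the back; outside 42 mm wide, top at 81 mm. Flared guides 18 mm long at the mouth. The plunger stands on top, 45 mm behind the mouth.
- plunger_grip (a point): Red T-shaped grip of the spring plunger: 38 mm long (its x axis), 12 mm thick (y), 24 mm high. The point is 8 mm below its top on the plunger's vertical axis. With the plunger down the point is 119 mm, the grip's underside 103 mm and the top of the 32 mm square brass barrel below it 95 mm above the table, and the grip lies parallel to the channel.
- pin_tip (a point): Lower tip of the plunger's steel pin: 9 mm diameter, tapered over the last 3.5 mm, on the plunger's axis. Plunger down: 12 mm below the channel's roof, blocking the way in. Parked: 2 mm above the roof's underside, out of the way.
- plunger_lift (a joint): How far the plunger is pulled up (m), 0 down to 0.019 at most. A spring pulls it down, 5 N at 0, 10 N at 0.019. A cross-pin on its stem sits in a 14 mm deep slot in the barrel: it can be turned only when pulled up more than 0.014, and turned a quarter it rests parked on the barrel at 0.014. With the pin resting on the arm beside the hole it reads about 0.010 to 0.012.
- plunger_turn (a joint): Turn of the plunger about its vertical axis (rad, anticlockwise from above); 0: grip parallel to the channel, cross-pin over its slot (drops in within about 0.12 either side). Limits -1.65 and 1.65; a quarter turn either way parks it.
- shelf_mouth (a point): Centre of the open front of the blue sheet-steel shelf box fixed on the table (120 mm wide, 220 deep, 58 high; a small carton on top at the back, to 88 mm). 27 mm above the table; x axis points into the box. Opening 112 mm wide, 52 mm high. The arm lies in it flat on the table, its drilled end sticking out some 80 to 95 mm.
- toolarm_mid (a point): Tool arm's centre of mass, half-way up: a steel bar 28 x 28 x 230 mm with an aluminium wheel (50 mm diameter, axis upright, no taller than the bar) at its rear end, 280 mm over all, about 0.5 kg. x axis points along the bar to the drilled end, 145 mm ahead; the wheel's far edge is 135 mm behind. z up when the hole is up. At the start only the drilled end can be reached.
- toolarm_hole (a point): Mouth of the hole in the arm's upper face: 11 mm diameter, 18 mm deep, slightly chamfered, 50 mm from the drilled end. With the hole under the plunger the drilled end is 95 mm past the mouth, so the bar must then be held more than 105 mm from that end.
- toolarm_end (a point): Centre of the drilled end face of the arm.
- carton: Red screw carton, bystander, 130 x 75 x 60 mm, origin at its underside.
- offcut: Copper plate offcut, bystander, 80 x 55 x 10 mm, origin at its underside.
- wrench: Flat steel open-ended wrench lying on the table, bystander, 180 mm long along its x axis, origin at its underside.
- roller: Spare aluminium roller standing on end, bystander, 44 mm diameter, 36 mm high, origin at its underside.
There are look-alikes about, which are no part of the job. Of the things that look like the part that bears receiver_mouth, the smallest one is meant.

How it is judged (in metres and radians):
On the way, in this order (a step that is already met when the one before it is completed fails the run):
1. the plunger is pulled up and parked, let go (value of joint plunger_lift above 0.0125 m and contact force between plunger_turn and the fingers below 0.2 N), for 0.2 s.
2. the arm's drilled end is more than 50 mm inside the receiver (x of toolarm_end in the frame of receiver_mouth above 0.05 m and y of toolarm_end in the frame of receiver_mouth between -0.01 and 0.01 m and z of toolarm_end in the frame of receiver_mouth between -0.01 and 0.01 m), for 0.1 s.
At the end, for the whole second after the job is handed in: The plunger is down (lift under 4 mm, turned less than 0.3 rad from the channel), its pin stands in the arm's hole (within 4 mm of its centre, at least 5 mm deep), the arm lies along the channel within 0.09 rad with its hole up, and is at rest (value of joint plunger_lift below 0.004 m and value of joint plunger_turn between -0.3 and 0.3 rad and horizontal distance between pin_tip and toolarm_hole below 0.004 m and z of pin_tip in the frame of toolarm_hole below -0.005 m and angle between the x axis of toolarm_mid and the x axis of receiver_mouth, either way round below 0.09 rad and angle between toolarm_mid's own z axis and vertical below 0.09 rad and linear speed of toolarm below 0.02 m/s); the robot touches nothing.
It fails at once if the carton is disturbed (moved 25 mm) (distance of carton from where it was at the start of the episode above 0.025 m).
It fails at once if the offcut is disturbed (moved 25 mm) (distance of offcut from where it was at the start of the episode above 0.025 m).
It fails at once if the wrench is disturbed (moved 25 mm) (distance of wrench from where it was at the start of the episode above 0.025 m).
It fails at once if the roller is disturbed (moved 25 mm) (distance of roller from where it was at the start of the episode above 0.025 m).
It also fails if it takes over 72 s, if anything falls off the work surface, if the arm or the gripper's body presses on something with over 40 N, if the wrist force passes 120 N, or if a joint passes its speed limit or range.

## Working session

There is one attempt and no reset: what is moved stays moved. The work goes in short steps, Python scripts to look and compute and a tool call to move; the robot and the scene stay as the last step left them, time stands still between calls to the robot, and variables do not carry over. Pictures are saved under pics/ and viewed, and the job is handed in when it is done.

Besides the shell and the picture viewer there is one more tool, called by a JSON object that holds its "op" and its "data". servo_tool: Moves the arm, as the interface text tells. Its arguments: {"type":"object","properties":{"commands":{"type":"array","items":{"type":"array","items":{"type":"array","items":{"type":"number"}}}},"force":{"type":"number"}},"required":["commands"]}

```bash
mkdir -p pics; ls
python3 - <<'E'
from bench import r
import cv2,numpy as np
print(r.sense())
for n in ("side","top"):
    p,d=r.snapshot(n); cv2.imwrite(f"pics/{n}0.png",p[:,:,::-1]); np.save(f"pics/{n}0.npy",d); c=r.calibration(n); print(n,c); np.save(f"pics/{n}_pose.npy",c["pose"])
E
```

```text
pics
{'time': 0.0, 'joint_pos': array([-8.19571921e+01,  7.51618959e+00,  8.53282136e+01, -8.55733971e-04,
        8.72599402e+01, -4.89409226e+00]), 'qd': array([ 0.01635698, -0.05290382, -0.07701079, -0.00905228,  0.08878938,
       -0.073556  ]), 'joint_efforts': array([-8.72239943e-04, -5.69395030e+01, -5.00553632e+01, -3.89288271e-04,
        1.46381758e-02, -7.04945307e-06]), 'tool_pos': array([ 134.25786254, -584.23992394,  230.24335115]), 'tcp_rot': array([175.57520894,  89.89565313,  98.51215075]), 'ft_force': array([ 0.29739954,  0.44368172, -0.26785861]), 'wrist_torque': array([-0.02859917, -0.00792386, -0.01190989]), 'finger_gap': 85.20014644668377}
side {'fx': 584.8202946646593, 'fy': 584.8202946646593, 'cx': 310.37256640565107, 'cy': 236.0868927288826, 'pose': array([[ 9.81121058e-01, -9.81907582e-02,  1.66613457e-01,
         3.40559745e+02],
       [-1.92396710e-01, -5.82972059e-01,  7.89383990e-01,
        -9.21628894e+02],
       [ 1.96207775e-02, -8.06537137e-01, -5.90857743e-01,
         8.09301557e+02],
       [ 0.00000000e+00,  0.00000000e+00,  0.00000000e+00,
         1.00000000e+00]])}
top {'fx': 585.313415693684, 'fy': 585.313415693684, 'cx': 328.63895081436743, 'cy': 232.26039878617632, 'pose': array([[-1.18789647e-02, -9.97046230e-01,  7.58795442e-02,
         4.54307176e+02],
       [-9.99927579e-01,  1.16982013e-02, -2.82628116e-03,
        -1.06989623e+01],
       [ 1.93027879e-03, -7.59076222e-02, -9.97112986e-01,
         1.56374235e+03],
       [ 0.00000000e+00,  0.00000000e+00,  0.00000000e+00,
         1.00000000e+00]])}
```

View pics/side0.png

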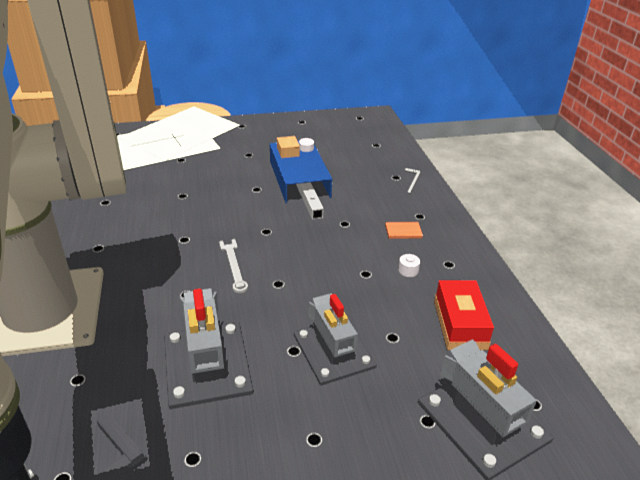

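View pics/top0.png

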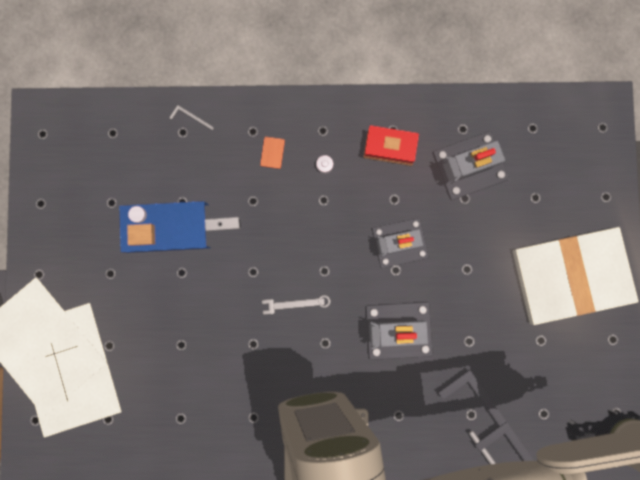

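```bash
cat > h.py <<'E'
import numpy as np,cv2
K={"side":(584.8203,584.8203,310.3726,236.0869),"top":(585.3134,585.3134,328.6390,232.2604)}
P={n:np.load(f"pics/{n}_pose.npy") for n in K}
def at_z(n,u,v,z):
    fx,fy,cx,cy=K[n];d=P[n][:3,:3]@np.array([(u-cx)/fx,(v-cy)/fy,1.]);o=P[n][:3,3]
    return o+d*(z-o[2])/d[2]
def dep(n,u,v,D):
    fx,fy,cx,cy=K[n];return P[n][:3,:3]@(np.array([(u-cx)/fx,(v-cy)/fy,1.])*D)+P[n][:3,3]
def proj(n,p):
    fx,fy,cx,cy=K[n];q=P[n][:3,:3].T@(np.asarray(p,float)-P[n][:3,3]);return np.array([cx+fx*q[0]/q[2],cy+fy*q[1]/q[2]])
def cloud(n,D):
    fx,fy,cx,cy=K[n];v,u=np.mgrid[0:480,0:640]
    c=np.stack([(u-cx)/fx*D,(v-cy)/fy*D,D],-1);return c@P[n][:3,:3].T+P[n][:3,3]
def crop(src,dst,x0,y0,x1,y1,s):
    im=cv2.imread(src)[y0:y1,x0:x1];cv2.imwrite(dst,cv2.resize(im,None,fx=s,fy=s,interpolation=cv2.INTER_CUBIC))
E
python3 - <<'E'
from h import *
crop("pics/top0.png","pics/c1.png",360,205,440,275,10)
crop("pics/side0.png","pics/c2.png",285,275,385,385,5)
crop("pics/top0.png","pics/c3.png",110,190,250,260,5)
D=np.load("pics/top0.npy");C=cloud("top",D)
# receiver height map
for v in range(222,264,2): print(v,' '.join('%4d'%C[v,u,2] for u in range(372,430,2)))
E
```

```text
222   -1    0    0    4    0    2   -1   -1    5    0    3    0   -2    7   12    7   12    7   13    0   10   12   15   11   13   10    0    2    2
224   10    0    0   -5    8   -2   -3    7    0    6   11    8   13    7    5    9    8   14    7    6   14   23   15   18   13   -3   -1    0    1
226   -2   -9   -2   -1    8   13   10    9    7    8   15    6   11    9   12    8   10    8    3   12   16   12   14   10   13    0    0   -3    4
228    7    4    8   15    9    8   15   15    5   14    6   12    9    2   13   10   14    8    5   17   16    4    8    7    7    0    0    5    0
230    3   12    6   12   14   11   10   10    5   10    4    8   13    6    9    4   10    3   12   18   13    9   81   78   13   -3   -2   -4    0
232    0   12   15   14   11    7    4    6   10   13   12    7    7   14    9    7    5   10   78   80   84   69   77   83    9    8    3    1    1
234    2    7   10   16   13   10   14    3    9    6    8   10   10   84   78   77   78   95   97   81   80   80   75   80    5    7    3   -1    2
236    0    7   10    6    6    6    2   12   82   81   8
[... 1328 characters left out ...]
  13    7   14   11    8    7   12   13    5   10   13   12   14   10   11    5   15   15   19    8    0
256    3    0   -7    7    9   77    6   10   10   12    8    9   11    6    9   15   12    9   12    7    6    8   12    8   17   15   13   15   -5
258    2   -3    0    0    8    8    4   10   14   11    8   10   15    9   12    5   10    7   12   10   12   13    6   13   11    8   10    9    0
260    1    2    5    0    8   17   18   21    9    3    6    8   11   16    6    7    6    7   11    7   11   11    9    9    0    3    1    0    6
262    1   -3   -1   -2   10   12   22   18   11    9   13   13    2   13   10    6   14    5    9    0    0    0   -2    0    5    4    0   -2    2
```

View pics/c1.png

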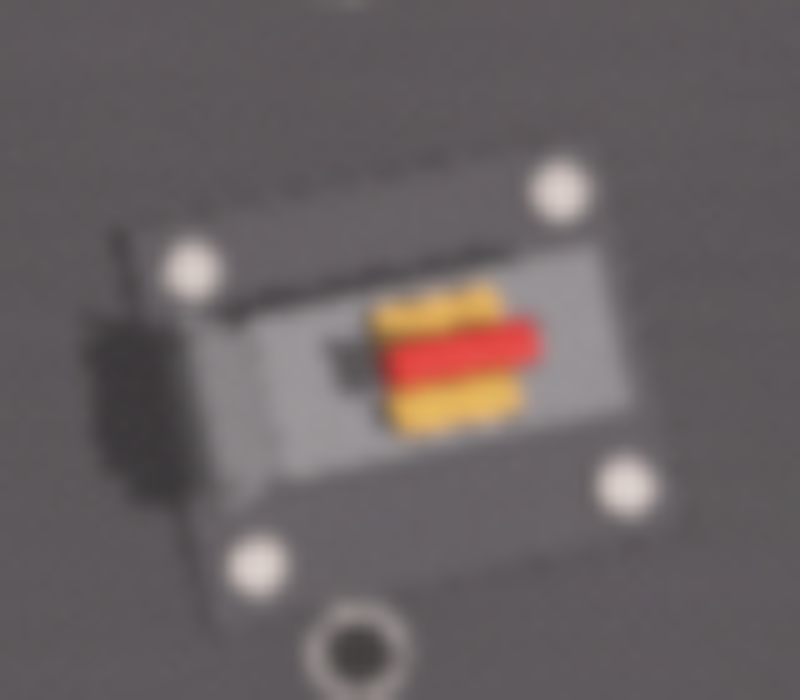

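View pics/c2.png

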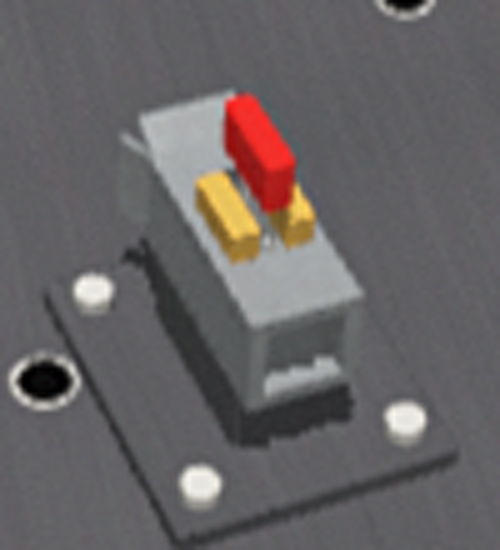

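View pics/c3.png

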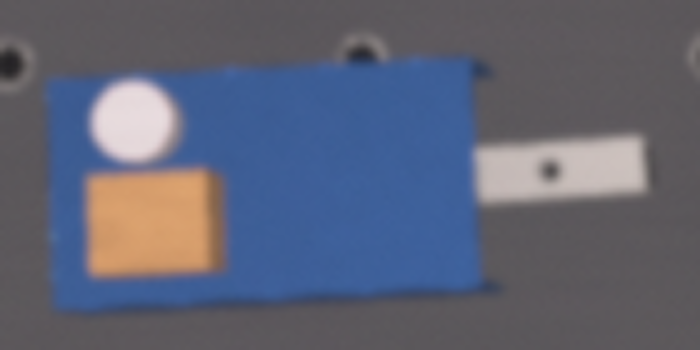

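Run:
```python
from h import *
def cp(x,y,x0,y0,s): return (x0+(x+.5)/s-.5, y0+(y+.5)/s-.5)
T=lambda x,y,z:at_z("top",*cp(x,y,360,205,10),z)
S=lambda x,y,z:at_z("side",*cp(x,y,285,275,5),z)
R=lambda x,y,z:at_z("top",*cp(x,y,110,190,5),z)
p=lambda *a:print(*[np.round(v,1) for v in a])
a,b,c,d=T(255,318,81),T(595,245,81),T(280,478,81),T(632,410,81)
p("top edges",a,b,c,d); ang=lambda v:np.degrees(np.arctan2(v[1],v[0]))
p(ang(b-a),ang(d-c)); p("backmid",(b+d)/2, np.linalg.norm(b-d))
sa,sb,sc,sd=S(140,118,81),S(252,325,81),S(362,293,81),S(232,92,81)
p("side top face",sa,sb,sc,"yaw",ang(sb-sa),"backmid",(sb+sc)/2,np.linalg.norm(sb-sc))
# red masks
for n,w in (("top",(395,230,420,252)),("side",(325,285,350,325))):
    im=cv2.imread(f"pics/{n}0.png").astype(int);x0,y0,x1,y1=w
    m=((im[...,2]>150)&(im[...,1]<90)&(im[...,0]<90))[y0:y1,x0:x1].astype(np.uint8)
    v,u=np.nonzero(m); print(n,u.mean()+x0,v.mean()+y0,m.sum(), cv2.minAreaRect(np.stack([u+x0,v+y0],1).astype(np.float32)))
    if n=="top": p(at_z(n,u.mean()+x0,v.mean()+y0,125))
    else: p(at_z(n,u.mean()+x0,v.mean()+y0,117))
p("grip corners top", [T(*q,127) for q in ((385,347),(538,320),(543,360),(393,388))])
p("grip side top face",[S(*q,127) for q in ((228,98),(247,93),(293,155),(270,163))])
# bar
q=[R(*k,28) for k in ((477,147),(477,203),(643,137),(646,190))]
p("bar",*q,ang(q[2]-q[0]),ang(q[3]-q[1]),"end",(q[2]+q[3])/2,"hole",R(549,170,28))
p("shelf",*[R(*k,58) for k in((48,80),(476,60),(478,292),(56,310))])
# side bar
crop("pics/side0.png","pics/c4.png",260,130,340,225,7)
```

```text
Traceback (most recent call last):
numpy._core._exceptions._UFuncNoLoopError: ufunc 'multiply' did not contain a loop with signature matching types (dtype('<U9'), dtype('float64')) -> None
```

Run:
```python
from h import *
def cp(x,y,x0,y0,s): return (x0+(x+.5)/s-.5, y0+(y+.5)/s-.5)
T=lambda x,y,z:at_z("top",*cp(x,y,360,205,10),z)
S=lambda x,y,z:at_z("side",*cp(x,y,285,275,5),z)
R=lambda x,y,z:at_z("top",*cp(x,y,110,190,5),z)
p=lambda *a:print(*[v if isinstance(v,str) else np.round(v,1) for v in a])
a,b,c,d=T(255,318,81),T(595,245,81),T(280,478,81),T(632,410,81)
p("top edges",a,b,c,d); ang=lambda v:np.degrees(np.arctan2(v[1],v[0]))
p(ang(b-a),ang(d-c)); p("backmid",(b+d)/2, np.linalg.norm(b-d))
sa,sb,sc,sd=S(140,118,81),S(252,325,81),S(362,293,81),S(232,92,81)
p("side top face",sa,sb,sc,"yaw",ang(sb-sa),"backmid",(sb+sc)/2,np.linalg.norm(sb-sc))
# red masks
for n,w in (("top",(395,230,420,252)),("side",(325,285,350,325))):
    im=cv2.imread(f"pics/{n}0.png").astype(int);x0,y0,x1,y1=w
    m=((im[...,2]>150)&(im[...,1]<90)&(im[...,0]<90))[y0:y1,x0:x1].astype(np.uint8)
    v,u=np.nonzero(m); print(n,u.mean()+x0,v.mean()+y0,m.sum(), cv2.minAreaRect(np.stack([u+x0,v+y0],1).astype(np.float32)))
    if n=="top": p(at_z(n,u.mean()+x0,v.mean()+y0,125))
    else: p(at_z(n,u.mean()+x0,v.mean()+y0,117))
p("grip corners top", [T(*q,127) for q in ((385,347),(538,320),(543,360),(393,388))])
p("grip side top face",[S(*q,127) for q in ((228,98),(247,93),(293,155),(270,163))])
# bar
q=[R(*k,28) for k in ((477,147),(477,203),(643,137),(646,190))]
p("bar",*q,ang(q[2]-q[0]),ang(q[3]-q[1]),"end",(q[2]+q[3])/2,"hole",R(549,170,28))
p("shelf",*[R(*k,58) for k in((48,80),(476,60),(478,292),(56,310))])
# side bar
crop("pics/side0.png","pics/c4.png",260,130,340,225,7)
```

```text
top edges [ 555. -158.   81.] [ 572.6 -244.8   81. ] [ 514.3 -163.6   81. ] [ 530.5 -253.2   81. ]
-78.5 -79.8
backmid [ 551.6 -249.    81. ] 42.9
side top face [ 512.7 -139.2   81. ] [ 529.9 -247.7   81. ] [ 570.7 -239.6   81. ] yaw -81.0 backmid [ 550.3 -243.7   81. ] 41.5
top 404.8541666666667 239.83333333333334 48 ((405.2353210449219, 239.4412078857422), (3.8805696964263916, 13.824529647827148), 75.96376037597656)
[ 542.9 -202.3  125. ]
side 337.2048192771084 304.32530120481925 166 ((337.19122314453125, 304.4688415527344), (23.36561393737793, 9.207860946655273), 64.79888153076172)
[ 543.1 -200.5  117. ]
grip corners top [[ 544.4 -185.3  127. ]
 [ 550.6 -223.1  127. ]
 [ 540.7 -224.1  127. ]
 [ 534.3 -187.1  127. ]]
grip side top face [[ 534.1 -183.8  127. ]
 [ 541.2 -182.4  127. ]
 [ 549.6 -215.8  127. ]
 [ 540.9 -218.3  127. ]]
bar [610.  310.3  28. ] [580.4 310.2  28. ] [614.3 222.8  28. ] [586.3 221.3  28. ] -87.2 -86.3 end [600.3 222.   28. ] hole [597.4 272.3  28. ]
shelf [644.4 526.   58. ] [652.3 304.7  58. ] [532.  303.2  58. ] [525.3 520.1  58. ]
```

View pics/c4.png

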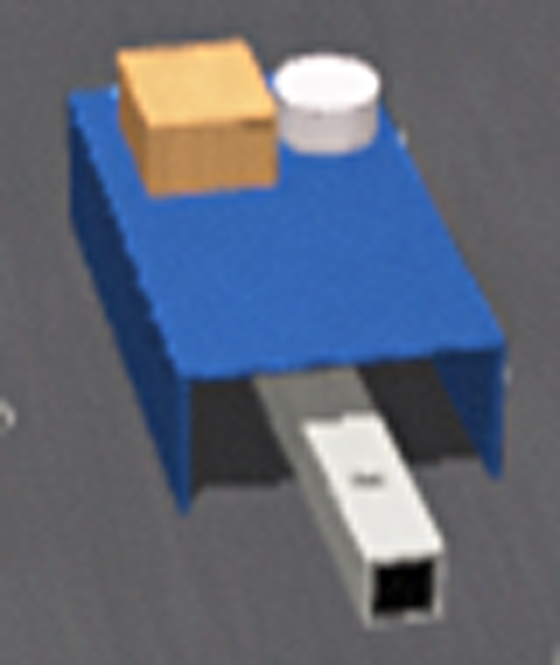

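Run:
```python
from h import *
ang=lambda v:np.degrees(np.arctan2(v[1],v[0]))
for n,pts in (("top",[(379,231.5),(416,223.5),(422.7,253.5),(385.7,261.5)]),("side",[(303.5,333),(325,372),(366,359)])):
    im=cv2.imread(f"pics/{n}0.png").astype(float).min(2); W=[]
    for u,v in pts:
        u0,v0=int(round(u)),int(round(v)); k=5
        w=np.clip(im[v0-k:v0+k+1,u0-k:u0+k+1]-140,0,None); vv,uu=np.mgrid[v0-k:v0+k+1,u0-k:u0+k+1]
        q=((w*uu).sum()/w.sum(),(w*vv).sum()/w.sum()); W.append(at_z(n,*q,17 if n=="top" else 14))
    W=np.array(W);print(n,np.round(W,1))
    if n=="top": print(ang(W[1]-W[0]),ang(W[2]-W[3]),ang(W[0]-W[3])-90-90,ang(W[1]-W[2])-180,W.mean(0))
    else: print(ang(W[1]-W[0]),ang(W[2]-W[1])-90)
```

```text
top [[ 572.1 -148.1   17. ]
 [ 592.  -246.1   17. ]
 [ 513.7 -261.8   17. ]
 [ 493.8 -163.8   17. ]]
-78.5292887505332 -78.46838174999057 -168.60689575226993 -168.69581335757815 [ 542.90925286 -204.94771348   17.        ]
side [[ 492.4 -157.5   14. ]
 [ 512.4 -256.1   14. ]
 [ 591.3 -240.1   14. ]]
-78.54089476100613 -78.51603072558352
```

```bash
cat > m.py <<'E'
import numpy as np
from scipy.spatial.transform import Rotation as Ro
from bench import r
def Rdown(yaw):  # tool x down, z (jaw) at yaw
    a=np.radians(yaw);z=np.array([np.cos(a),np.sin(a),0]);x=np.array([0,0,-1.]);return np.stack([x,np.cross(z,x),z],1)
def cur():
    s=r.sense();return s,np.array(s["tool_pos"]),Ro.from_euler("xyz",s["tcp_rot"],degrees=True).as_matrix()
def plan(pos,yaw,frm=None):
    s,p,R=cur()
    if frm is not None: p,R=np.array(frm[0],float),Rdown(frm[1])
    sh=R.T@(np.array(pos,float)-p)/10; rv=np.degrees(Ro.from_matrix(R.T@Rdown(yaw)).as_rotvec())
    print("shift cm",np.round(sh,3),"rot deg",np.round(rv,2))
def st():
    s,p,R=cur();print("t",round(s["time"],2),"p",np.round(p,1),"jawyaw",round(np.degrees(np.arctan2(R[1,2],R[0,2])),2),"xdir",np.round(R[:,0],4),"F",np.round(s["ft_force"],1),"M",np.round(s["wrist_torque"],2),"gap",round(s["finger_gap"],1),"q",np.round(s["joint_pos"],1))
E
python3 - <<'E'
from m import *
st()
for y in (11.45,191.45): plan((543,-202.5,230),y)
print(Ro.from_euler("xyz",r.sense()["tcp_rot"],degrees=True).as_matrix().round(3))
E
```

```text
t 0.1 p [ 134.3 -584.3  230.3] jawyaw -77.06 xdir [-3.0e-04  1.7e-03 -1.0e+00] F [-0.6  0.2 -0.4] M [-0.02  0.01  0.01] gap 85.1 q [-82.    7.5  85.3  -0.   87.3  -4.9]
shift cm [  0.086  48.38  -28.059] rot deg [-8.851e+01 -7.000e-02 -8.000e-02]
shift cm [  0.086  48.38  -28.059] rot deg [ 9.148e+01 -8.000e-02  7.000e-02]
[[-0.     0.975  0.224]
 [ 0.002  0.224 -0.975]
 [-1.     0.    -0.002]]
```

{"op": "servo_tool", "data": {"commands": [[[120,0,48.4,-28.1,-88.5,0,0],[120,0,48.4,-28.1,-88.5,0,0],[120,0,48.4,-28.1,-88.5,0,0],[120,0,48.4,-28.1,-88.5,0,0],[120,0,48.4,-28.1,-88.5,0,0],[120,0,48.4,-28.1,-88.5,0,0],[120,0,48.4,-28.1,-88.5,0,0],[120,0,48.4,-28.1,-88.5,0,0]]], "force": 40}}

```text
time: 0.9
tool_pos: [427.5, -309.8, 231.0]
tcp_rot: [152.3, 90.0, 144.3]
ft_force: [0.3, -0.4, -0.4]
finger_gap: 45.1
```

Run:
```python
from m import *
st()
plan((543,-202.5,200),11.45)
```

```text
t 0.9 p [ 427.5 -309.8  231. ] jawyaw -7.96 xdir [-2.e-04  2.e-04 -1.e+00] F [ 0.3 -0.4 -0.4] M [-0.01 -0.02 -0.02] gap 45.1 q [-41.5  -3.7  96.7  -0.   87.  -33.5]
shift cm [ 3.102 12.222  9.951] rot deg [-1.941e+01 -1.000e-02 -1.000e-02]
```

{"op": "servo_tool", "data": {"commands": [[[120,2,12.0,9.8,-19,0,0],[120,3,12.0,9.8,-19,0,0],[120,3,12.0,9.8,-19,0,0],[120,3,12.0,9.8,-19,0,0],[120,3,12.0,9.8,-19,0,0],[120,3,12.0,9.8,-19,0,0]]]}}

```text
time: 1.5
tool_pos: [540.2, -207.6, 201.1]
tcp_rot: [-173.8, 89.9, -163.2]
ft_force: [1.2, -0.6, 0.6]
finger_gap: 45.3
```

Run:
```python
from m import *
st()
plan((543,-202.5,160),11.45)
```

```text
t 1.5 p [ 540.2 -207.6  201.1] jawyaw 10.67 xdir [-9.e-04 -3.e-04 -1.e+00] F [ 1.2 -0.6  0.6] M [-0.   -0.02  0.01] gap 45.3 q [-26.1   5.1  90.9  -0.   84.  -36.7]
shift cm [4.114 0.446 0.368] rot deg [-0.78 -0.05  0.01]
```

{"op": "servo_tool", "data": {"commands": [[[120,2,0.45,0.35,-0.8,0,0],[120,4.1,0.45,0.35,-0.8,0,0],[120,4.1,0.45,0.35,-0.8,0,0],[120,4.1,0.45,0.35,-0.8,0,0]]]}}

```text
time: 1.9
tool_pos: [542.6, -203.1, 160.8]
tcp_rot: [-179.8, 90.0, -168.4]
ft_force: [0.6, -0.5, 0.0]
finger_gap: 45.2
```

Run:
```python
from m import *
from h import *
st()
p,d=r.snapshot("side"); cv2.imwrite("pics/side1.png",p[:,:,::-1]); crop("pics/side1.png","pics/c5.png",270,240,390,370,6)
plan((543,-202.5,103),11.45)
```

```text
t 1.9 p [ 542.6 -203.1  160.8] jawyaw 11.37 xdir [-4.e-04 -1.e-04 -1.e+00] F [ 0.6 -0.5  0. ] M [-0.04  0.01 -0.02] gap 45.2 q [-25.6   6.8  93.5  -0.   79.8 -37. ]
shift cm [ 5.865  0.081 -0.02 ] rot deg [-0.06  0.05  0.05]
```

View pics/c5.png

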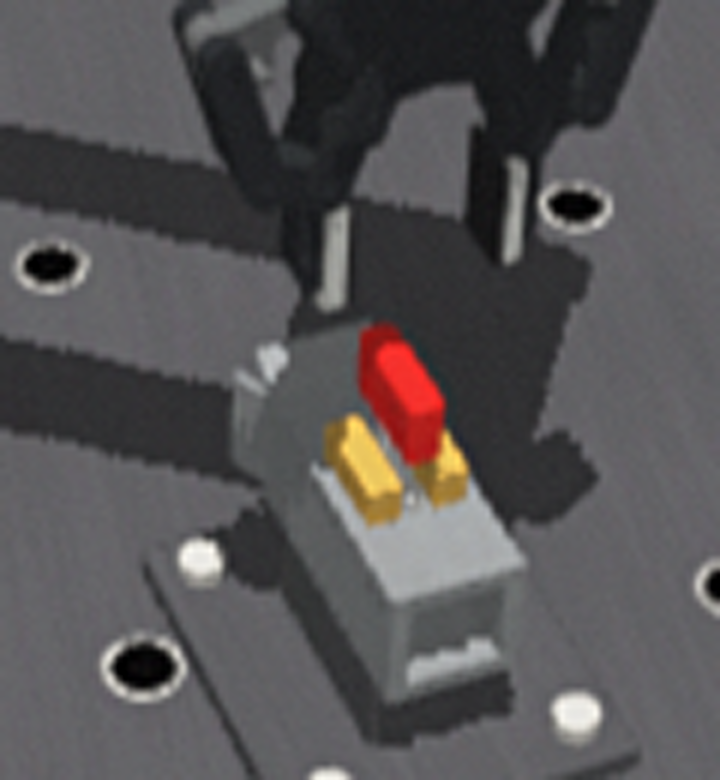

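Run:
```python
from h import *
f=lambda p:(proj("side",p)-[270,240]+.5)*6-.5
print(f((543,-202.5,127)),f((542.6,-203.1,168)),f((542.6,-203.1,160)))
```

```text
[408.46601843 367.42065844] [414.49352714 260.20322783] [413.11902151 281.85019601]
```

{"op": "servo_tool", "data": {"commands": [[[120,2,0.05,-0.12,0,0,0],[120,4,0.05,-0.12,0,0,0],[120,5.8,0.05,-0.12,0,0,0],[120,5.8,0.05,-0.12,0,0,0],[150,5.8,0.05,-0.12,0,0,0],[180,5.8,0.05,-0.12,0,0,0]]], "force": 30}}

```text
time: 2.55
tool_pos: [543.3, -202.5, 104.5]
tcp_rot: [-37.8, 89.8, -26.3]
ft_force: [0.1, -0.0, -0.2]
finger_gap: 25.3
```

Run:
```python
from m import *
from h import *
st()
p,d=r.snapshot("side"); cv2.imwrite("pics/side2.png",p[:,:,::-1]); crop("pics/side2.png","pics/c6.png",270,240,390,370,6)
```

```text
t 2.55 p [ 543.3 -202.5  104.5] jawyaw 11.48 xdir [ 0.0028 -0.0014 -1.    ] F [ 0.1 -0.  -0.2] M [-0.01  0.04 -0.05] gap 25.3 q [-25.5   9.6  96.5  -0.   73.7 -37. ]
```

View pics/c6.png

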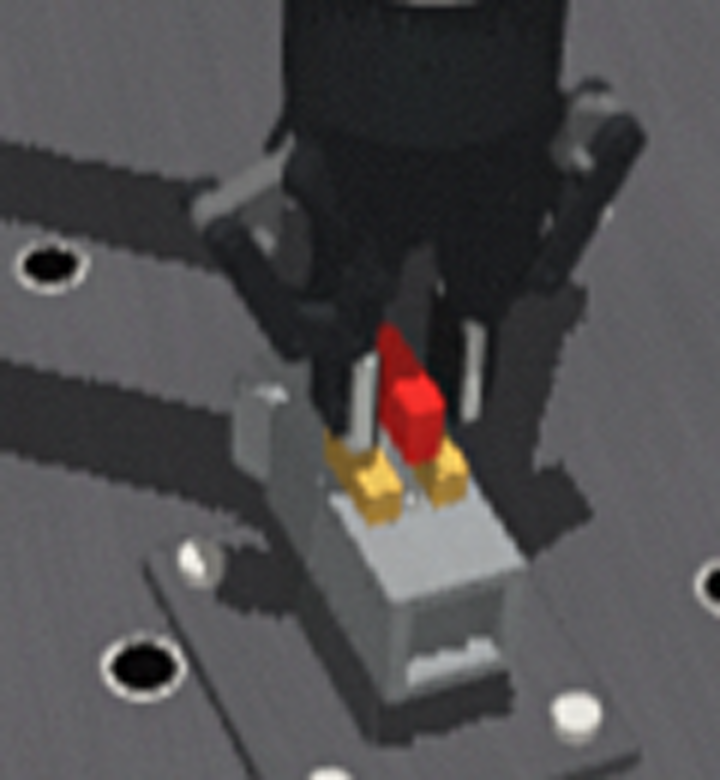

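{"op": "servo_tool", "data": {"commands": [[[255,0,0,0,0,0,0],[255,0,0,0,0,0,0],[255,0,0,0,0,0,0],[255,0,0,0,0,0,0]]], "force": 40}}

```text
time: 3.0
tool_pos: [542.6, -202.2, 103.9]
tcp_rot: [-58.5, 89.9, -47.1]
ft_force: [-3.7, -0.0, 6.8]
finger_gap: 11.3
```

Run:
```python
from m import *
st()
```

```text
t 3.0 p [ 542.6 -202.2  103.9] jawyaw 11.49 xdir [ 0.0011 -0.0011 -1.    ] F [-3.7 -0.   6.8] M [-0.01  0.66  0.03] gap 11.3 q [-25.5   9.7  96.5  -0.   73.7 -37. ]
```

{"op": "servo_tool", "data": {"commands": [[[255,-0.6,0,0,0,0,0],[255,-1.2,0,0,0,0,0],[255,-1.65,0,0,0,0,0],[255,-1.65,0,0,0,0,0]]], "force": 60}}

```text
time: 3.4
tool_pos: [542.4, -202.1, 119.0]
tcp_rot: [-64.3, 89.9, -52.8]
ft_force: [4.4, -4.6, -9.4]
finger_gap: 10.7
```

Run:
```python
from m import *
st()
```

```text
t 3.4 p [ 542.4 -202.1  119. ] jawyaw 11.48 xdir [ 6.e-04 -8.e-04 -1.e+00] F [ 4.4 -4.6 -9.4] M [-0.82 -0.88 -0.01] gap 10.7 q [-25.5   8.8  95.8  -0.   75.3 -37. ]
```

{"op": "servo_tool", "data": {"commands": [[[255,-0.15,0,0,0,0,0],[255,-0.15,0,0,8,0,0],[255,-0.15,0,0,16,0,0],[255,-0.15,0,0,24,0,0],[255,-0.15,0,0,32,0,0],[255,-0.15,0,0,40,0,0],[255,-0.15,0,0,48,0,0],[255,-0.15,0,0,48,0,0]]]}}

```text
time: 4.2
tool_pos: [542.9, -202.3, 120.1]
tcp_rot: [2.0, 89.9, -34.9]
ft_force: [6.3, -5.6, -9.5]
finger_gap: 10.8
```

Run:
```python
from m import *
st()
```

```text
t 4.2 p [ 542.9 -202.3  120.1] jawyaw -36.81 xdir [ 0.0018 -0.0012 -1.    ] F [ 6.3 -5.6 -9.5] M [-0.96 -1.32  0.03] gap 10.8 q [-25.5   8.7  95.8  -0.   75.4  11.3]
```

{"op": "servo_tool", "data": {"commands": [[[255,0,0,0,8,0,0],[255,0,0,0,16,0,0],[255,0,0,0,24,0,0],[255,0,0,0,32,0,0],[255,0,0,0,40,0,0],[255,0,0,0,42,0,0],[255,0,0,0,42,0,0]]]}}

```text
time: 4.9
tool_pos: [543.2, -202.8, 120.3]
tcp_rot: [38.1, 89.8, -40.5]
ft_force: [8.4, -7.1, -10.9]
finger_gap: 11.0
```

Run:
```python
from m import *
from h import *
st()
p,d=r.snapshot("side"); cv2.imwrite("pics/side3.png",p[:,:,::-1]); crop("pics/side3.png","pics/c7.png",270,240,390,370,6)
```

```text
t 4.9 p [ 543.2 -202.8  120.3] jawyaw -78.61 xdir [ 0.0024 -0.002  -1.    ] F [  8.4  -7.1 -10.9] M [-1.35 -1.4  -0.02] gap 11.0 q [-25.5   8.7  95.7  -0.   75.4  53.1]
```

View pics/c7.png

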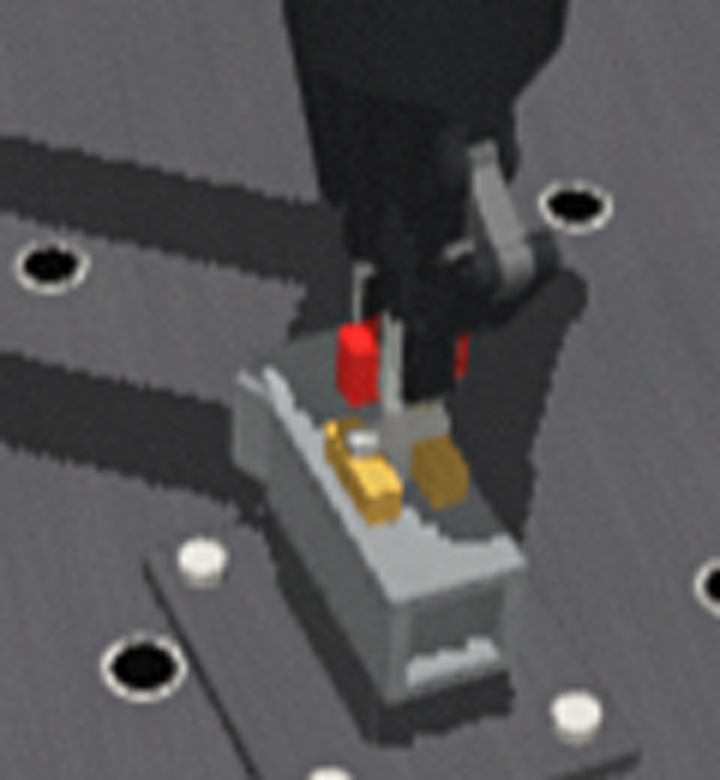

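{"op": "servo_tool", "data": {"commands": [[[255,0.15,0,0,0,0,0],[255,0.3,0,0,0,0,0],[255,0.3,0,0,0,0,0],[150,0.3,0,0,0,0,0],[120,0.3,0,0,0,0,0],[120,0.3,0,0,0,0,0]]]}}

```text
time: 5.55
tool_pos: [542.2, -201.5, 117.6]
tcp_rot: [173.7, 90.0, 95.2]
ft_force: [0.0, -0.3, 0.8]
finger_gap: 45.2
```

Run:
```python
from m import *
st()
```

```text
t 5.55 p [ 542.2 -201.5  117.6] jawyaw -78.5 xdir [-0.e+00  3.e-04 -1.e+00] F [ 0.  -0.3  0.8] M [-0.02 -0.04 -0.03] gap 45.2 q [-25.5   8.8  95.9   0.   75.3  53. ]
```

{"op": "servo_tool", "data": {"commands": [[[120,-4,0,0,0,0,0],[120,-8,0,0,0,0,0],[120,-10,0,0,0,0,0],[120,-10,0,0,0,0,0]]]}}

```text
time: 5.95
tool_pos: [544.3, -202.5, 222.3]
tcp_rot: [54.2, 89.6, -24.3]
ft_force: [0.4, -0.7, -0.7]
finger_gap: 45.1
```

Run:
```python
from m import *
from h import *
st()
for n in("side","top"):
    p,d=r.snapshot(n); cv2.imwrite(f"pics/{n}4.png",p[:,:,::-1])
crop("pics/side4.png","pics/c8.png",270,240,390,370,6)
#bar end at (600.3,222), yaw -86.7 ; grasp 50mm from the end
plan((597,267,150),3.3)
```

```text
t 5.95 p [ 544.3 -202.5  222.3] jawyaw -78.49 xdir [ 0.0068 -0.0031 -1.    ] F [ 0.4 -0.7 -0.7] M [-0.03 -0.02 -0.02] gap 45.1 q [-25.5   4.3  89.6   0.   85.7  53. ]
shift cm [  6.745  14.701 -44.828] rot deg [-8.18e+01  4.00e-02 -2.00e-02]
```

View pics/c8.png

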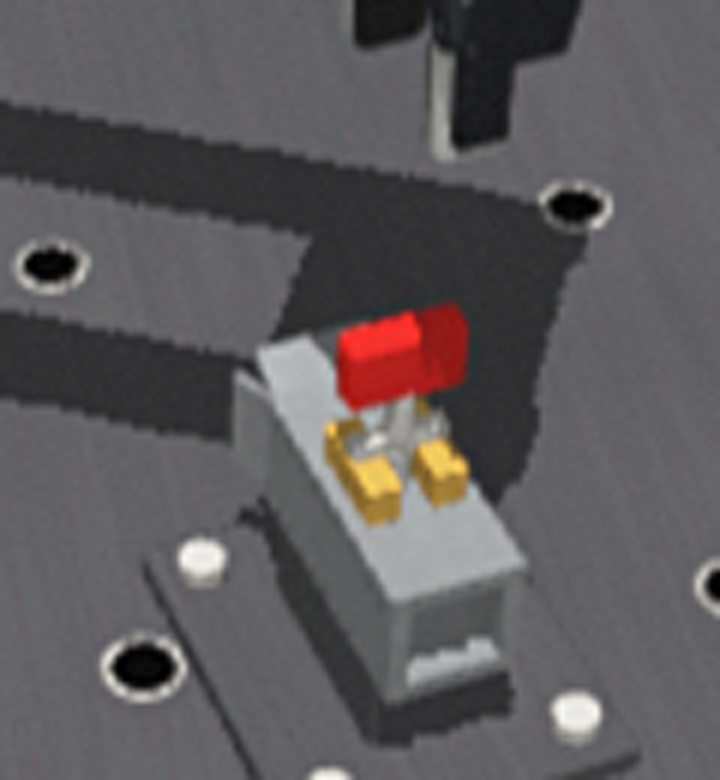

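{"op": "servo_tool", "data": {"commands": [[[50,0,13.9,-44,-81.8,0,0],[50,0,13.9,-44,-81.8,0,0],[50,0,13.9,-44,-81.8,0,0],[50,0,13.9,-44,-81.8,0,0],[50,0,13.9,-44,-81.8,0,0],[50,0,13.9,-44,-81.8,0,0],[50,0,13.9,-44,-81.8,0,0],[50,0,13.9,-44,-81.8,0,0]]]}}

```text
time: 6.85
tool_pos: [582.9, 198.0, 214.9]
tcp_rot: [-156.1, 89.8, -165.5]
ft_force: [1.6, -0.8, 0.9]
finger_gap: 68.5
```

Run:
```python
from m import *
st()
plan((598,258,120),3.3)
```

```text
t 6.85 p [582.9 198.  214.9] jawyaw -9.39 xdir [-3.4e-03 -9.0e-04 -1.0e+00] F [ 1.6 -0.8  0.9] M [-0.02 -0.01 -0.05] gap 68.5 q [14.  10.5 83.6 -0.  86.1 23.4]
shift cm [9.478 6.182 0.538] rot deg [-12.69  -0.19   0.06]
```

{"op": "servo_tool", "data": {"commands": [[[50,0,6.0,0.5,-12.7,0,0],[50,4,6.0,0.5,-12.7,0,0],[50,9,6.0,0.5,-12.7,0,0],[50,9,6.0,0.5,-12.7,0,0],[50,9,6.0,0.5,-12.7,0,0]]]}}

```text
time: 7.35
tool_pos: [597.3, 253.6, 124.9]
tcp_rot: [-164.2, 89.7, -161.3]
ft_force: [1.1, 0.2, 0.4]
finger_gap: 68.9
```

Run:
```python
from m import *
from h import *
st()
plan((598,258,60),3.3)
for n in("side","top"):
    p,d=r.snapshot(n); cv2.imwrite(f"pics/{n}5.png",p[:,:,::-1])
crop("pics/side5.png","pics/c9.png",250,110,350,230,6)
crop("pics/top4.png","pics/c9t.png",195,205,245,245,14)
```

```text
t 7.35 p [597.3 253.6 124.9] jawyaw 2.92 xdir [-0.0058 -0.002  -1.    ] F [1.1 0.2 0.4] M [ 0.01 -0.02 -0.01] gap 68.9 q [18.5 19.2 83.  -0.  78.2 15.6]
shift cm [6.493 0.45  0.133] rot deg [-0.38 -0.34  0.09]
```

View pics/c9.png

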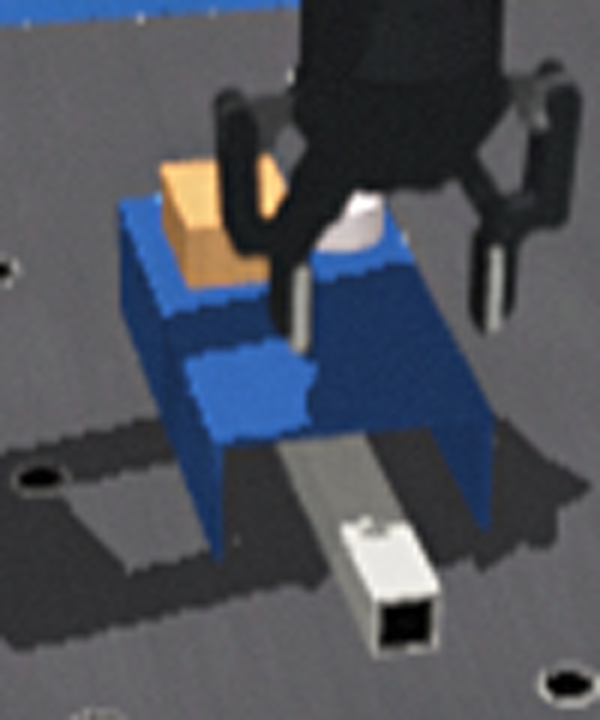

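View pics/c9t.png

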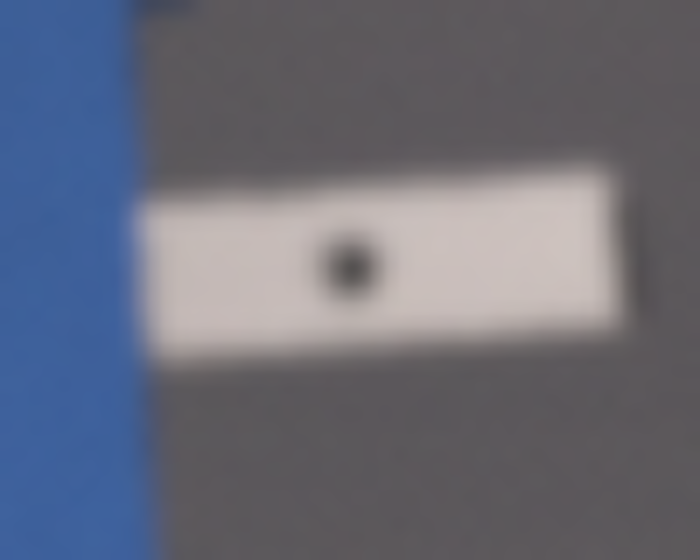

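{"op": "servo_tool", "data": {"commands": [[[50,3,0.3,0.1,-0.4,0,0],[50,6.5,0.3,0.1,-0.4,0,0],[50,9.5,0.3,0.1,-0.4,0,0],[50,10.5,0.3,0.1,-0.4,0,0],[50,10.5,0.3,0.1,-0.4,0,0],[50,10.5,0.3,0.1,-0.4,0,0]]]}}

```text
time: 8.05
tool_pos: [602.2, 257.8, 25.3]
tcp_rot: [15.4, 89.8, 18.7]
ft_force: [0.5, -0.6, 0.1]
finger_gap: 68.9
```

Run:
```python
from m import *
from h import *
st()
p,d=r.snapshot("side"); cv2.imwrite(f"pics/side6.png",p[:,:,::-1])
crop("pics/side6.png","pics/c10.png",250,110,350,230,6)
```

```text
t 8.05 p [602.2 257.8  25.3] jawyaw 3.32 xdir [ 0.0037  0.0013 -1.    ] F [ 0.5 -0.6  0.1] M [-0.08  0.01 -0.04] gap 68.9 q [18.7 25.6 85.9  0.  68.2 15.4]
```

View pics/c10.png

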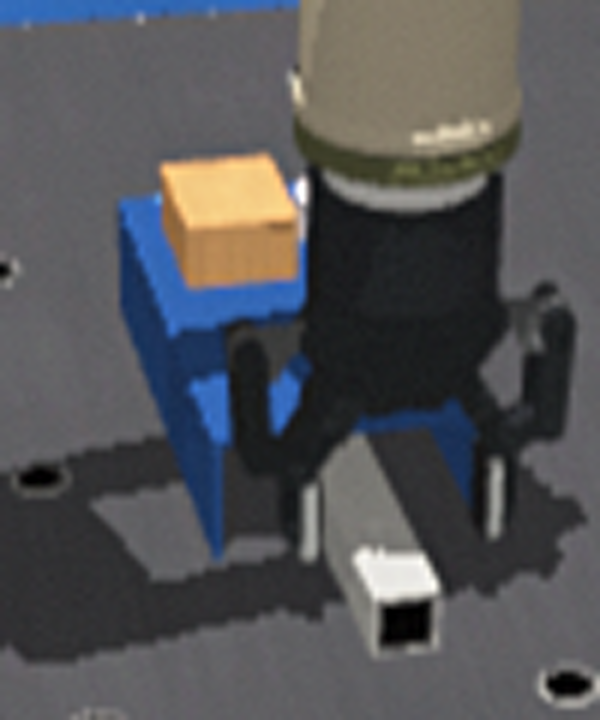

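{"op": "servo_tool", "data": {"commands": [[[50,0,0,-0.35,0,0,0],[50,0,0,-0.35,0,0,0]]]}}

```text
time: 8.3
tool_pos: [597.4, 257.6, 24.0]
tcp_rot: [17.6, 89.9, 20.9]
ft_force: [-0.5, 0.6, 0.0]
finger_gap: 68.4
```

Run:
```python
from m import *
st()
```

```text
t 8.3 p [597.4 257.6  24. ] jawyaw 3.35 xdir [ 2.e-03  8.e-04 -1.e+00] F [-0.5  0.6  0. ] M [ 0.04 -0.01 -0.08] gap 68.4 q [18.8 25.2 86.7  0.  68.  15.5]
```

{"op": "servo_tool", "data": {"commands": [[[50,0.8,0,0,0,0,0],[50,1.6,0,0,0,0,0],[50,1.75,0,0,0,0,0],[50,1.75,0,0,0,0,0]]]}}

```text
time: 8.7
tool_pos: [595.8, 256.9, 3.5]
tcp_rot: [-164.4, 89.9, -161.1]
ft_force: [0.0, -0.4, 0.6]
finger_gap: 68.9
```

Run:
```python
from m import *
st()
```

```text
t 8.7 p [595.8 256.9   3.5] jawyaw 3.35 xdir [-2.e-03 -7.e-04 -1.e+00] F [ 0.  -0.4  0.6] M [ 0.04 -0.   -0.02] gap 68.9 q [18.8 26.7 87.  -0.  66.3 15.5]
```

{"op": "servo_tool", "data": {"commands": [[[50,-0.1,0,0.1,0,0,0],[100,-0.1,0,0.1,0,0,0],[130,-0.1,0,0.1,0,0,0],[255,-0.1,0,0.1,0,0,0],[255,-0.1,0,0.1,0,0,0],[255,-0.1,0,0.1,0,0,0],[255,-0.1,0,0.1,0,0,0]]], "force": 40}}

```text
time: 9.4
tool_pos: [598.0, 257.4, 6.2]
tcp_rot: [14.4, 90.0, 17.7]
ft_force: [0.1, 0.1, 3.3]
finger_gap: 26.8
```

Run:
```python
from m import *
from h import *
st()
p,d=r.snapshot("side"); cv2.imwrite(f"pics/side7.png",p[:,:,::-1])
crop("pics/side7.png","pics/c11.png",250,110,350,230,6)
```

```text
t 9.4 p [598.  257.4   6.2] jawyaw 3.35 xdir [ 7.e-04  2.e-04 -1.e+00] F [0.1 0.1 3.3] M [-0.07  0.05  0.06] gap 26.8 q [18.8 26.7 86.8 -0.  66.5 15.4]
```

View pics/c11.png

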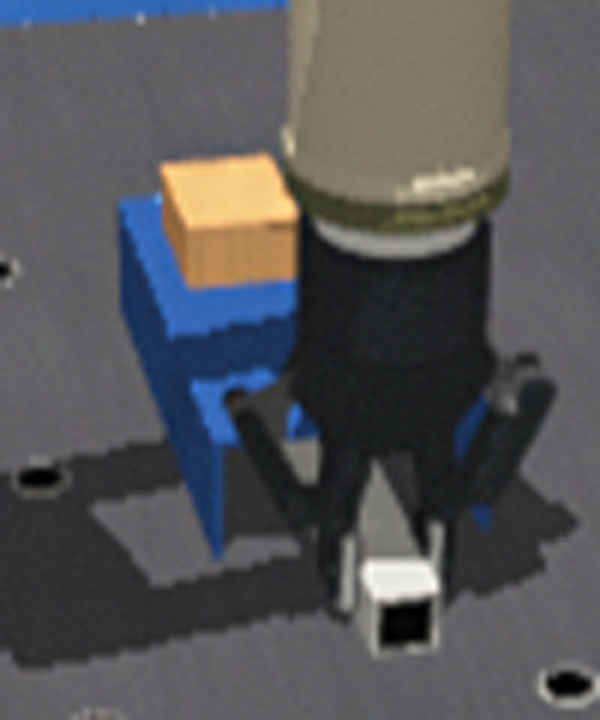

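{"op": "servo_tool", "data": {"commands": [[[255,0,-2,0,0,0,0],[255,0,-5,0,0,0,0],[255,0,-8,0,0,0,0],[255,0,-11,0,0,0,0],[255,0,-14,0,0,0,0],[255,0,-17,0,0,0,0],[255,0,-20,0,0,0,0],[255,0,-22,0,0,0,0]]], "force": 60}}

```text
time: 10.25
tool_pos: [610.8, 36.5, 6.3]
tcp_rot: [48.9, 89.9, 52.2]
ft_force: [-0.9, 4.9, 4.0]
finger_gap: 26.8
```

{"op": "servo_tool", "data": {"commands": [[[255,0,-1,0,0,0,0],[255,0,-1,0,0,0,0],[255,0,-1,0,0,0,0]]]}}

```text
time: 10.55
tool_pos: [611.7, 26.7, 6.3]
tcp_rot: [-62.3, 89.9, -59.0]
ft_force: [0.6, -5.8, 5.5]
finger_gap: 27.0
```

Run:
```python
from m import *
from h import *
st()
for n in("side","top"):
    p,d=r.snapshot(n); cv2.imwrite(f"pics/{n}8.png",p[:,:,::-1])
```

```text
t 10.55 p [611.7  26.7   6.3] jawyaw 3.32 xdir [ 0.001  -0.0017 -1.    ] F [ 0.6 -5.8  5.5] M [-0.78  0.1  -0.02] gap 27.0 q [-2.2 21.4 93.7 -0.1 64.8 -5.5]
```

View pics/side8.png

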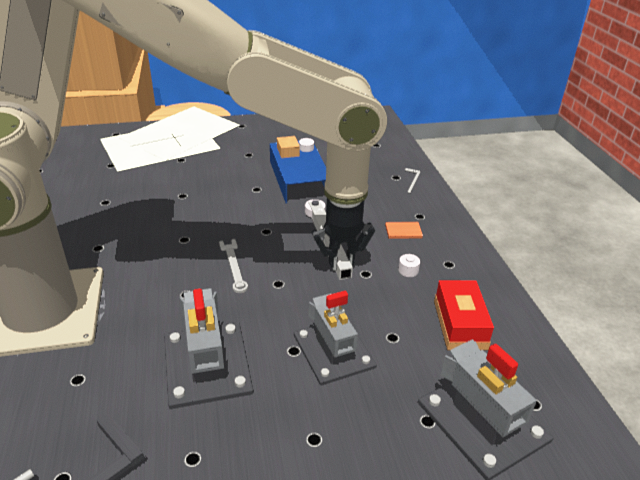

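View pics/top8.png

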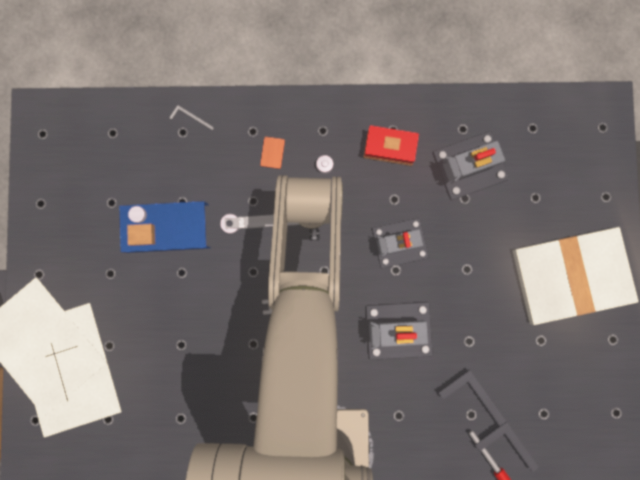

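{"op": "servo_tool", "data": {"commands": [[[60,0,0,0,0,0,0],[60,0,0,0,0,0,0],[60,-0.2,0,0,0,0,0],[60,-0.2,4,0,0,0,0],[60,-0.2,8,0,0,0,0],[60,-0.2,12,0,0,0,0],[60,-0.1,12,0,0,0,0],[60,0,12,0,0,0,0]]]}}

```text
time: 11.45
tool_pos: [603.7, 148.6, 5.6]
tcp_rot: [-135.0, 90.0, -131.5]
ft_force: [0.1, 0.4, -1.0]
finger_gap: 65.2
```

Run:
```python
from m import *
st()
```

```text
t 11.45 p [603.7 148.6   5.6] jawyaw 3.5 xdir [-3.e-04 -3.e-04 -1.e+00] F [ 0.1  0.4 -1. ] M [-0.06  0.01 -0.05] gap 65.2 q [ 9.1 22.8 92.  -0.  65.2  5.6]
```

{"op": "servo_tool", "data": {"commands": [[[130,0,0,0,0,0,0],[255,0,0,0,0,0,0],[255,0,0,0,0,0,0],[255,0,0,0,0,0,0],[255,0,0,0,0,0,0],[255,0,0,0,0,0,0]]], "force": 70}}

```text
time: 12.05
tool_pos: [604.5, 146.7, 6.0]
tcp_rot: [-52.4, 90.0, -49.1]
ft_force: [0.7, -4.2, 1.5]
finger_gap: 26.6
```

Run:
```python
from m import *
from h import *
st()
for n in("side","top"):
    p,d=r.snapshot(n); cv2.imwrite(f"pics/{n}9.png",p[:,:,::-1])
crop("pics/side9.png","pics/c12.png",290,190,370,290,7)
crop("pics/top9.png","pics/c13.png",210,180,340,260,6)
```

```text
t 12.05 p [604.5 146.7   6. ] jawyaw 3.31 xdir [ 5.e-04 -6.e-04 -1.e+00] F [ 0.7 -4.2  1.5] M [-0.66 -0.06 -0.02] gap 26.6 q [ 8.9 22.8 92.  -0.  65.2  5.6]
```

View pics/c12.png

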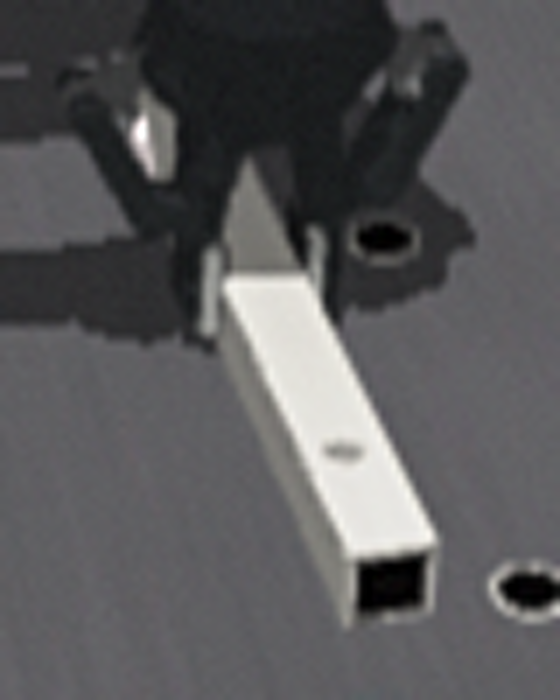

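View pics/c13.png

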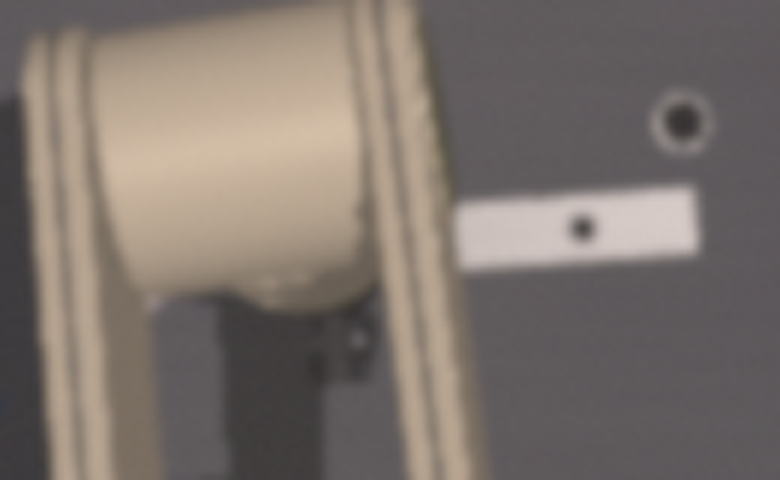

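Run:
```python
from h import *
c=lambda x,y,x0,y0,s:(x0+(x+.5)/s-.5,y0+(y+.5)/s-.5)
tp=np.array([604.5,146.7]);d=np.array([np.cos(np.radians(-86.69)),np.sin(np.radians(-86.69))]);n=np.array([-d[1],d[0]])
for nm,w in (("top hole",at_z("top",*c(583,228,210,180,6),28)),("top end",at_z("top",*c(698,221,210,180,6),28)),("side hole",at_z("side",*c(343,451,290,190,7),28)),("side end",at_z("side",*c(393,549,290,190,7),28))):
    e=w[:2]-tp;print(nm,w.round(1),"along",(e@d).round(1),"across",(e@n).round(1))
# plunger parked top camera and side: red centroid
for nme,win,z in (("top",(393,225,420,255),139),("side",(320,285,355,315),133)):
    im=cv2.imread(f"pics/{nme}8.png").astype(int);x0,y0,x1,y1=win
    m=((im[...,2]>110)&(im[...,1]<80)&(im[...,0]<80))[y0:y1,x0:x1];v,u=np.nonzero(m)
    print(nme,m.sum(),u.mean()+x0,v.mean()+y0,at_z(nme,u.mean()+x0,v.mean()+y0,z).round(1))
crop("pics/top8.png","pics/c14.png",365,210,435,270,11)
crop("pics/side8.png","pics/c15.png",290,270,380,370,7)
```

```text
top hole [610.7  42.2  28. ] along 104.7 across 0.1
top end [613.2  -8.4  28. ] along 155.3 across -0.3
side hole [608.7  47.3  28. ] along 99.4 across -1.6
side end [612.5  -1.9  28. ] along 148.8 across -0.6
top 66 405.22727272727275 239.0909090909091 [ 543.8 -201.4  139. ]
side 288 336.80555555555554 299.1388888888889 [ 540.7 -204.5  133. ]
```

View pics/c14.png

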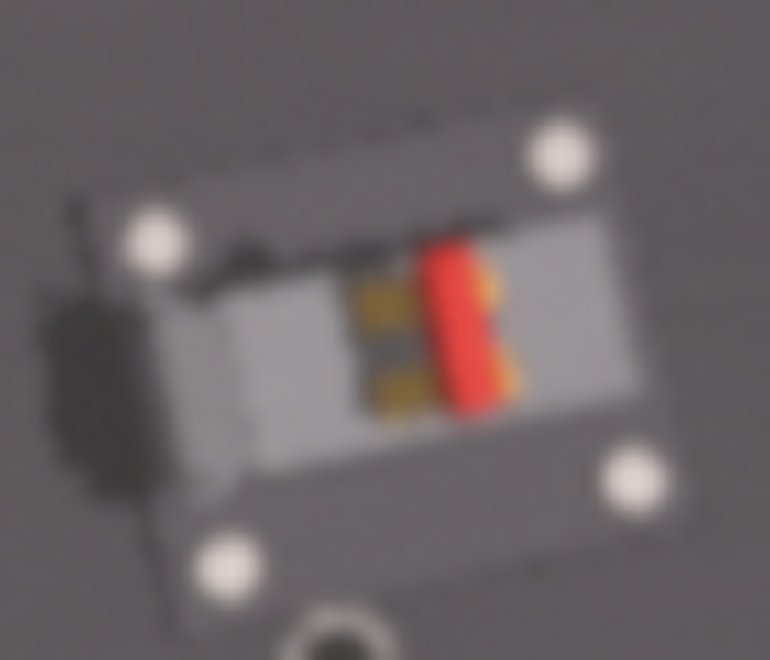

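View pics/c15.png

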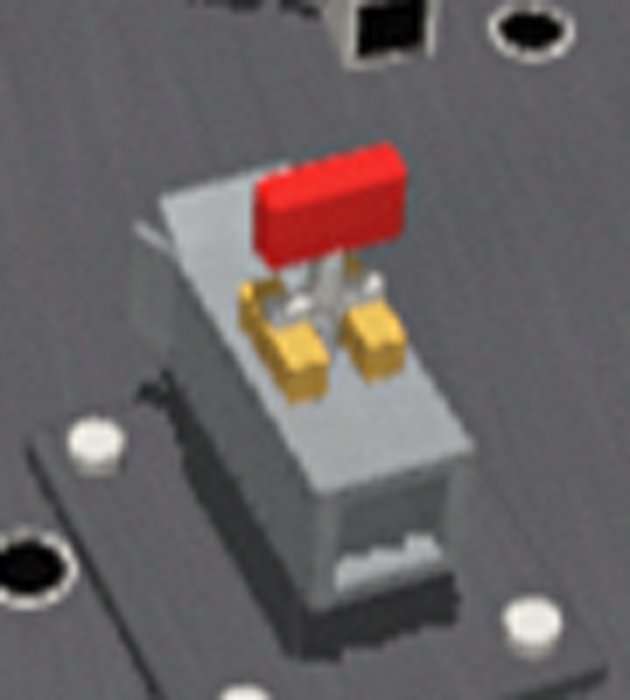

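{"op": "servo_tool", "data": {"commands": [[[255,-2,0,0,0,0,0],[255,-4.6,0,0,0,0,0],[255,-4.6,0,0,0,0,0],[255,-4.6,0,0,0,0,0]]], "force": 80}}

```text
time: 12.55
tool_pos: [603.9, 147.8, 51.2]
tcp_rot: [79.5, 90.0, 82.9]
ft_force: [-0.3, 0.1, -5.3]
finger_gap: 27.1
```

Run:
```python
from m import *
from h import *
st()
plan((493.7,38.8,52),11.45)
p,d=r.snapshot("side"); cv2.imwrite(f"pics/side10.png",p[:,:,::-1])
crop("pics/side10.png","pics/c16.png",290,170,370,270,7)
```

```text
t 12.55 p [603.9 147.8  51.2] jawyaw 3.36 xdir [ 1.e-04  5.e-04 -1.e+00] F [-0.3  0.1 -5.3] M [0.06 0.03 0.04] gap 27.1 q [ 9.  19.3 91.   0.  69.6  5.6]
shift cm [ -0.089 -10.24  -11.644] rot deg [-8.09  0.01 -0.03]
```

View pics/c16.png

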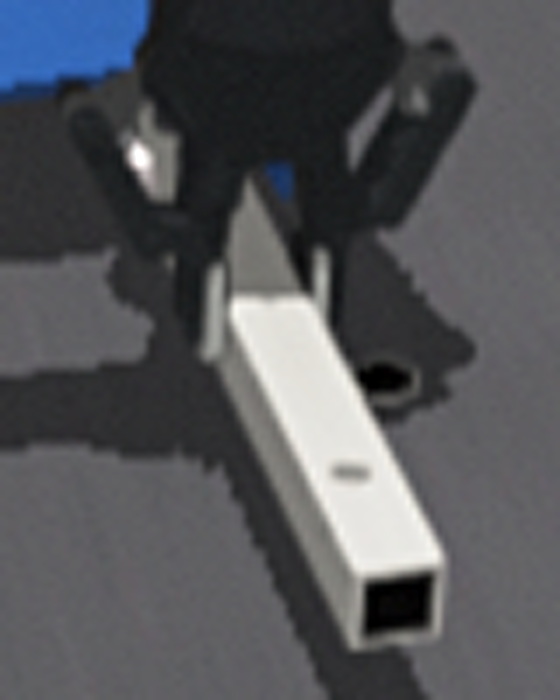

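{"op": "servo_tool", "data": {"commands": [[[255,0,-2,-2.5,-2,0,0],[255,0,-5,-5.5,-4,0,0],[255,0,-8,-9,-6,0,0],[255,-0.1,-10.2,-11.6,-8.1,0,0],[255,-0.1,-10.2,-11.6,-8.1,0,0],[255,-0.1,-10.2,-11.6,-8.1,0,0],[255,-0.1,-10.2,-11.6,-8.1,0,0]]]}}

```text
time: 13.3
tool_pos: [494.3, 39.2, 52.1]
tcp_rot: [138.3, 90.0, 149.7]
ft_force: [1.0, 0.7, -4.7]
finger_gap: 26.5
```

Run:
```python
from m import *
from h import *
st()
plan((493.7,38.8,52),11.45)
for n in("side","top"):
    p,d=r.snapshot(n); cv2.imwrite(f"pics/{n}11.png",p[:,:,::-1])
crop("pics/side11.png","pics/c17.png",270,230,370,350,6)
crop("pics/top11.png","pics/c18.png",300,200,430,270,6)
```

```text
t 13.3 p [494.3  39.2  52.1] jawyaw 11.44 xdir [-6.e-04  3.e-04 -1.e+00] F [ 1.   0.7 -4.7] M [ 0.07  0.04 -0.01] gap 26.5 q [ -1.4   1.  111.7   0.   67.4 -12.8]
shift cm [ 0.013 -0.03  -0.066] rot deg [-0.01 -0.03 -0.02]
```

View pics/c17.png

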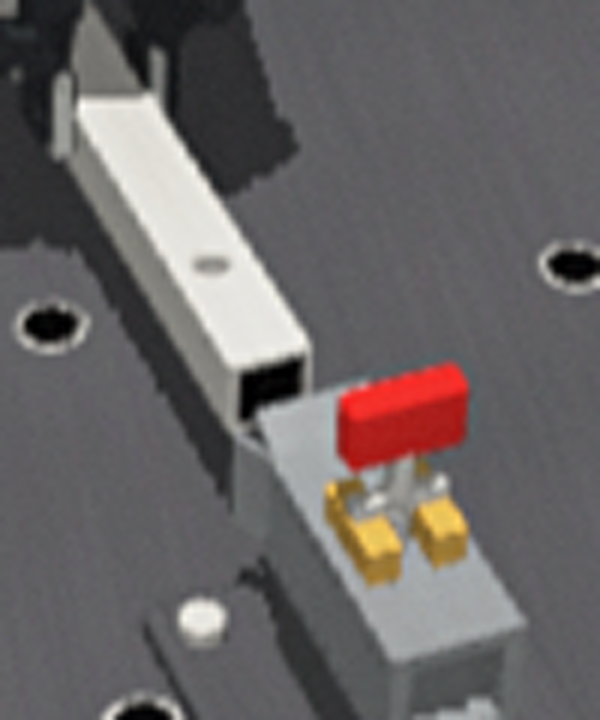

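View pics/c18.png

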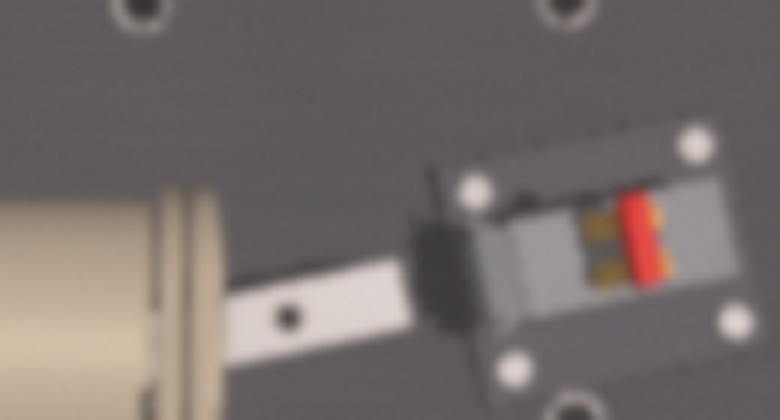

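Run:
```python
from h import *
c=lambda x,y,x0,y0,s:(x0+(x+.5)/s-.5,y0+(y+.5)/s-.5)
dc=np.array([np.cos(np.radians(-78.55)),np.sin(np.radians(-78.55))]);n=np.array([-dc[1],dc[0]])
tp=np.array([494.3,39.2]);print("tcp s,lat",tp@dc,tp@n)
def pr(nm,w): print(nm,w.round(1),"s",(w[:2]@dc).round(1),"lat",(w[:2]@n).round(1))
t=lambda x,y,z:at_z("top",*c(x,y,300,200,6),z); s=lambda x,y,z:at_z("side",*c(x,y,270,230,6),z)
pr("top hole",t(288,317,74));pr("top end",t(405,293,74))
pr("top grip",t(643,239,141))
for q in ((475,192),(696,145),(737,323),(515,370)): pr("bolt",t(*q,17))
pr("top back mid",(t(720,178,81)+t(740,272,81))/2)
pr("side hole",s(211,265,74));pr("side end",s(269,356,74))
pr("side grip top mid",(s(341,402,141)+s(465,375,141))/2)
pr("side grip top mid2",(s(352,407,141)+s(457,366,141))/2)
pr("side back mid",(s(388,660,81)+s(525,624,81))/2)
```

```text
tcp s,lat 59.70498016672715 492.2442943735262
top hole [515.6 -62.5  74. ] s 163.7 lat 493.0
top end [ 525.3 -112.4   74. ] s 214.4 lat 492.5
top grip [ 542.9 -204.8  141. ] s 308.5 lat 491.4
bolt [ 572.3 -147.9   17. ] s 258.6 lat 531.5
bolt [ 592.  -246.1   17. ] s 358.7 lat 531.3
bolt [ 513.  -262.3   17. ] s 358.9 lat 450.7
bolt [ 493.5 -164.1   17. ] s 258.8 lat 451.1
top back mid [ 552.1 -249.9   81. ] s 354.6 lat 491.5
side hole [513.1 -59.7  74. ] s 160.4 lat 491.0
side end [ 522.9 -106.8   74. ] s 208.4 lat 491.3
side grip top mid [ 541.1 -201.1  141. ] s 304.5 lat 490.4
side grip top mid2 [ 541.8 -200.3  141. ] s 303.9 lat 491.2
side back mid [ 549.6 -244.    81. ] s 348.2 lat 490.3
```

{"op": "servo_tool", "data": {"commands": [[[255,0,-0.8,-0.09,0,0,0],[255,0,-1.8,-0.09,0,0,0],[255,0,-2.6,-0.09,0,0,0],[255,0,-3.2,-0.09,0,0,0],[255,0,-3.8,-0.09,0,0,0],[255,0,-4.4,-0.09,0,0,0],[255,0,-5,-0.09,0,0,0],[255,0,-5,-0.09,0,0,0]]]}}

```text
time: 14.2
tool_pos: [503.5, -11.1, 52.9]
tcp_rot: [-56.6, 90.0, -45.2]
ft_force: [-0.9, -0.1, -5.1]
finger_gap: 26.3
```

Run:
```python
from m import *
from h import *
st()
for n in("side","top"):
    p,d=r.snapshot(n); cv2.imwrite(f"pics/{n}12.png",p[:,:,::-1])
crop("pics/side12.png","pics/c19.png",270,230,370,350,6)
```

```text
t 14.2 p [503.5 -11.1  52.9] jawyaw 11.41 xdir [ 2.e-04 -2.e-04 -1.e+00] F [-0.9 -0.1 -5.1] M [ 0.07  0.01 -0.06] gap 26.3 q [ -7.1   2.1 110.5  -0.   67.4 -18.5]
```

View pics/c19.png

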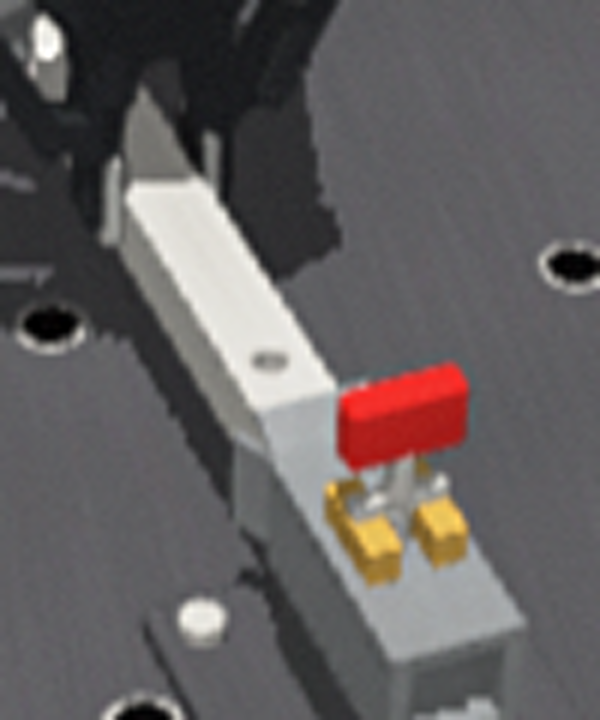

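{"op": "servo_tool", "data": {"commands": [[[255,0.06,-0.6,0,0,0,0],[255,0.06,-1.2,0,0,0,0],[255,0.06,-1.8,0,0,0,0],[255,0.06,-2.4,0,0,0,0],[255,0.06,-3,0,0,0,0],[255,0.06,-3,0,0,0,0]]]}}

```text
time: 14.9
tool_pos: [509.5, -40.6, 52.3]
tcp_rot: [-57.3, 90.0, -45.9]
ft_force: [0.1, 0.6, -5.5]
finger_gap: 26.6
```

Run:
```python
from m import *
st()
```

```text
t 14.9 p [509.5 -40.6  52.3] jawyaw 11.4 xdir [ 3.e-04 -3.e-04 -1.e+00] F [ 0.1  0.6 -5.5] M [ 0.07 -0.02 -0.05] gap 26.6 q [-10.3   3.3 109.3  -0.   67.4 -21.7]
```

{"op": "servo_tool", "data": {"commands": [[[255,0,-1,0,0,0,0],[255,0,-2,0,0,0,0],[255,0,-3,0,0,0,0],[255,0,-4,0,0,0,0],[255,0,-5,0,0,0,0],[255,0,-5.8,0,0,0,0],[255,0,-6.3,0,0,0,0],[255,0,-6.3,0,0,0,0]]]}}

```text
time: 15.7
tool_pos: [521.9, -102.2, 52.2]
tcp_rot: [-58.4, 90.0, -47.0]
ft_force: [0.2, -0.4, -5.0]
finger_gap: 26.4
```

Run:
```python
from m import *
from h import *
st()
for n in("side","top"):
    p,d=r.snapshot(n); cv2.imwrite(f"pics/{n}13.png",p[:,:,::-1])
crop("pics/side13.png","pics/c20.png",270,230,390,370,5)
crop("pics/top13.png","pics/c21.png",300,200,430,270,6)
```

```text
t 15.7 p [ 521.9 -102.2   52.2] jawyaw 11.4 xdir [ 1.e-04 -1.e-04 -1.e+00] F [ 0.2 -0.4 -5. ] M [0.06 0.   0.03] gap 26.4 q [-16.6   6.4 106.   -0.   67.6 -28. ]
```

View pics/c20.png

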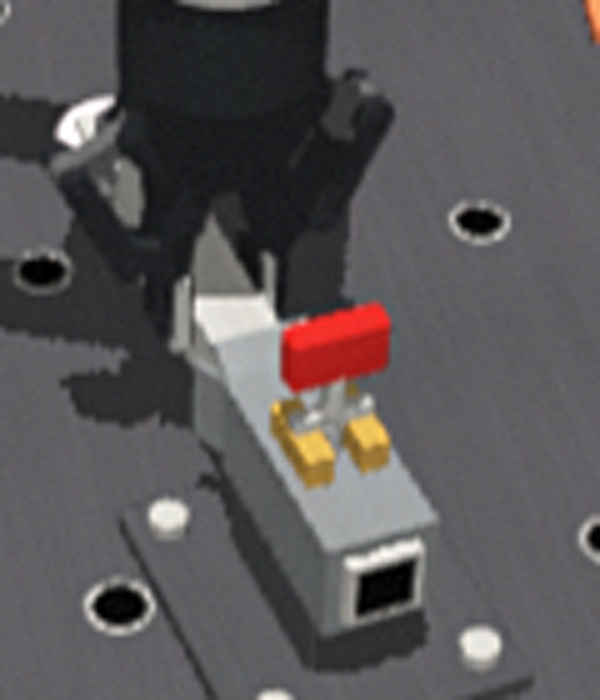

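View pics/c21.png

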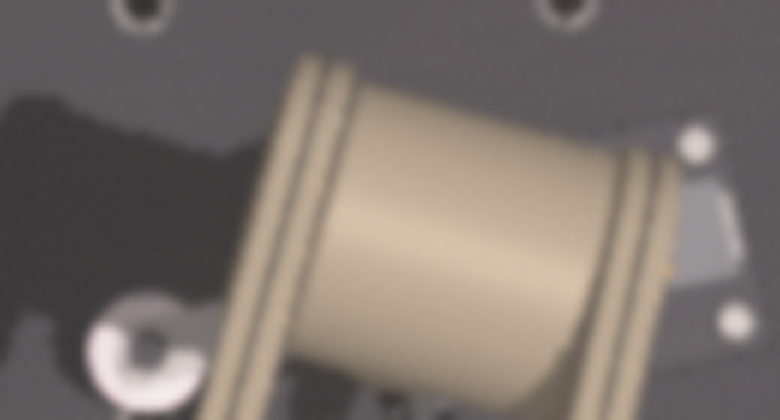

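Run:
```python
from h import *
crop("pics/side13.png","pics/c22.png",325,325,365,365,16)
crop("pics/top13.png","pics/c23.png",405,220,435,255,18)
```

```text
(no output)
```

View pics/c22.png

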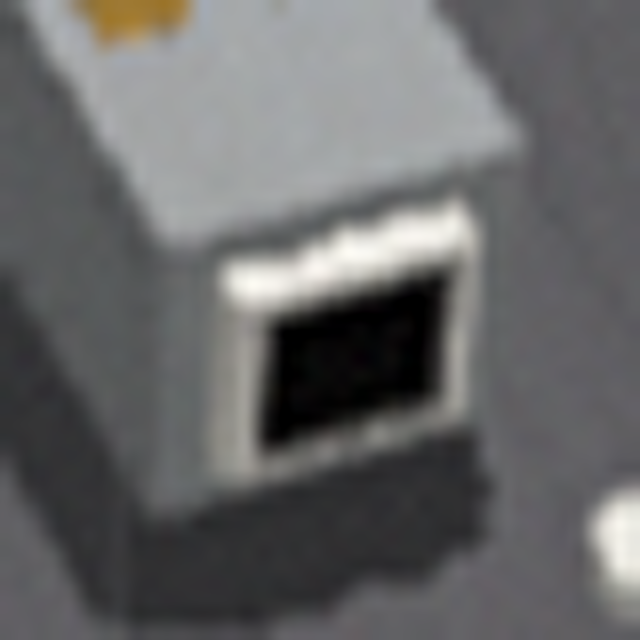

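View pics/c23.png

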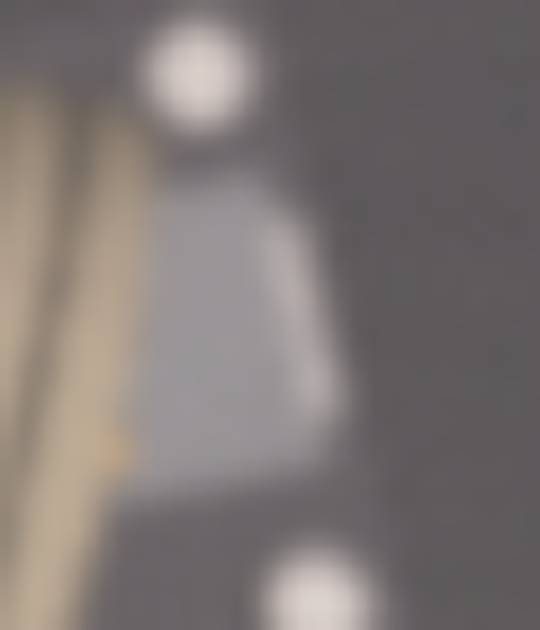

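Run:
```python
from h import *
c=lambda x,y,x0,y0,s:(x0+(x+.5)/s-.5,y0+(y+.5)/s-.5)
dc=np.array([np.cos(np.radians(-78.55)),np.sin(np.radians(-78.55))])
s=lambda x,y,z:at_z("side",*c(x,y,325,325,16),z)[:2]@dc
t=lambda x,y,z:at_z("top",*c(x,y,405,220,18),z)[:2]@dc
print("side back",s(165,240,81),s(520,135,81),"bottom",s(150,515,39),"end",s(230,300,74),s(475,240,74),"bot",s(225,485,46),s(468,425,46))
print("top back",t(262,185,81),t(330,470,81),t(300,330,81),"end",t(310,215,74),t(348,400,74),"bolts",t(202,75,17),t(318,605,17))
```

```text
side back 347.71347337565413 347.6825864959519 bottom 348.348139689203 end 352.199401849784 353.92134853731125 bot 353.07996413542526 354.9349589266192
top back 353.3022293751999 353.74496591808224 353.9973227132387 end 360.20850351036347 359.63898619759345 bolts 359.1604981856386 358.53567474905805
```

{"op": "servo_tool", "data": {"commands": [[[255,0,0.05,0,0,0,0],[255,0.1,0.05,0,0,0,0],[255,0.1,0.05,0,0,0,0],[200,0.1,0.05,0,0,0,0],[120,0.1,0.05,0,0,0,0],[60,0.1,0.05,0,0,0,0],[60,0.1,0.05,0,0,0,0]]]}}

```text
time: 16.5
tool_pos: [522.3, -101.2, 51.9]
tcp_rot: [-28.1, 89.9, -16.6]
ft_force: [0.5, 0.9, -0.1]
finger_gap: 64.7
```

Run:
```python
from m import *
from h import *
st()
for n in("side","top"):
    p,d=r.snapshot(n); cv2.imwrite(f"pics/{n}14.png",p[:,:,::-1])
crop("pics/side14.png","pics/c24.png",270,230,390,370,5)
crop("pics/side14.png","pics/c25.png",325,325,365,365,12)
```

```text
t 16.5 p [ 522.3 -101.2   51.9] jawyaw 11.45 xdir [ 1.4e-03 -4.0e-04 -1.0e+00] F [ 0.5  0.9 -0.1] M [-0.01  0.03  0.03] gap 64.7 q [-16.5   6.4 106.1  -0.   67.5 -27.9]
```

View pics/c24.png

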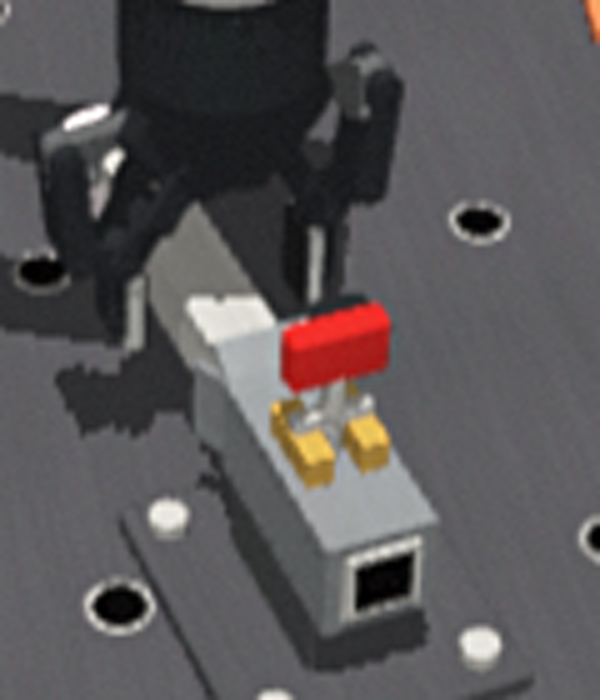

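View pics/c25.png

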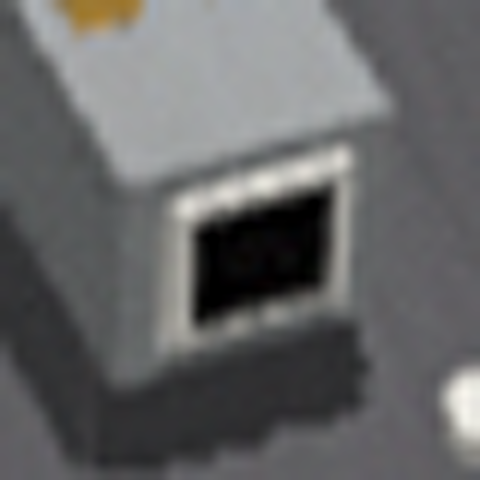

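{"op": "servo_tool", "data": {"commands": [[[60,-3,0,0,0,0,0],[60,-8,0,0,0,0,0],[60,-12.5,0,0,0,0,0],[80,-14,-4,0,8,0,0],[100,-14,-8,0,16,0,0],[120,-14,-10.2,0,24,0,0],[120,-14,-10.2,0,32,0,0],[120,-14,-10.2,0,40,0,0]]]}}

```text
time: 17.4
tool_pos: [541.9, -202.0, 191.2]
tcp_rot: [51.7, 90.0, 22.7]
ft_force: [0.4, 0.5, 0.2]
finger_gap: 45.2
```

Run:
```python
from m import *
st()
plan((542.4,-202.5,180),-78.55)
```

```text
t 17.4 p [ 541.9 -202.   191.2] jawyaw -28.98 xdir [ 0.  0. -1.] F [0.4 0.5 0.2] M [-0.01 -0.03  0.02] gap 45.2 q [-25.5   5.4  91.7   0.   82.9   3.5]
shift cm [ 1.12  -0.018  0.068] rot deg [49.57  0.   -0.  ]
```

{"op": "servo_tool", "data": {"commands": [[[120,0,0,0.07,8.5,0,0],[120,0,0,0.07,17,0,0],[120,0,0,0.07,25.5,0,0],[120,0,0,0.07,34,0,0],[120,0,0,0.07,42.5,0,0],[120,2,0,0.07,49.5,0,0],[120,4,0,0.07,49.5,0,0],[120,4,0,0.07,49.5,0,0]]]}}

```text
time: 18.2
tool_pos: [540.6, -200.4, 148.0]
tcp_rot: [-127.0, 89.7, 154.9]
ft_force: [-0.6, 0.6, -0.0]
finger_gap: 45.4
```

Run:
```python
from m import *
from h import *
st()
plan((542.4,-202.5,117.5),-78.55)
for n in("side","top"):
    p,d=r.snapshot(n); cv2.imwrite(f"pics/{n}15.png",p[:,:,::-1])
crop("pics/side15.png","pics/c26.png",270,230,390,370,5)
```

```text
t 18.2 p [ 540.6 -200.4  148. ] jawyaw -78.05 xdir [-0.0048  0.0022 -1.    ] F [-0.6  0.6 -0. ] M [-0.01  0.05 -0.06] gap 45.4 q [-25.4   7.2  94.3  -0.   78.7  52.6]
shift cm [3.052 0.142 0.251] rot deg [ 0.51 -0.18  0.24]
```

View pics/c26.png

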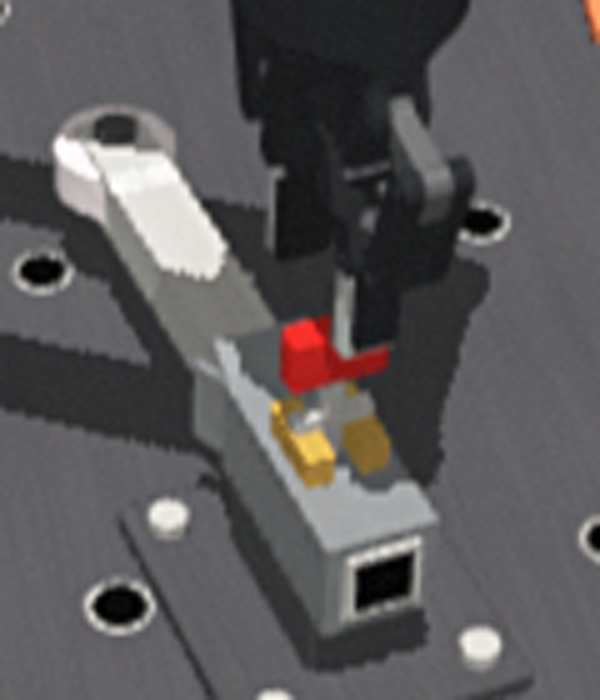

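{"op": "servo_tool", "data": {"commands": [[[120,1.5,0,0.05,0.3,0,0],[120,3.0,0,0.05,0.3,0,0],[120,3.0,0,0.05,0.3,0,0],[170,3.0,0,0.05,0.3,0,0],[190,3.0,0,0.05,0.3,0,0]]]}}

```text
time: 18.8
tool_pos: [542.8, -201.9, 121.5]
tcp_rot: [54.6, 90.0, -23.8]
ft_force: [0.5, 0.4, 0.3]
finger_gap: 22.0
```

Run:
```python
from m import *
st()
```

```text
t 18.8 p [ 542.8 -201.9  121.5] jawyaw -78.35 xdir [ 4.e-04 -2.e-04 -1.e+00] F [0.5 0.4 0.3] M [-0.01 -0.02 -0.01] gap 22.0 q [-25.5   8.7  95.6   0.   75.6  52.9]
```

{"op": "servo_tool", "data": {"commands": [[[190,0.35,0,0.08,0.2,0,0],[190,0.35,0,0.08,0.2,0,0],[255,0.35,0,0.08,0.2,0,0],[255,0.35,0,0.08,0.2,0,0],[255,0.35,0,0.08,0.2,0,0]]], "force": 60}}

```text
time: 19.3
tool_pos: [542.9, -202.9, 118.0]
tcp_rot: [27.4, 90.0, -51.1]
ft_force: [-1.3, -1.5, -0.3]
finger_gap: 10.7
```

Run:
```python
from m import *
st()
```

```text
t 19.3 p [ 542.9 -202.9  118. ] jawyaw -78.56 xdir [ 4.e-04 -6.e-04 -1.e+00] F [-1.3 -1.5 -0.3] M [-0.34 -0.05 -0.04] gap 10.7 q [-25.5   9.   95.7  -0.   75.3  53. ]
```

{"op": "servo_tool", "data": {"commands": [[[255,-0.2,0,0,0,0,0],[255,-0.2,0,0,-8,0,0],[255,-0.2,0,0,-16,0,0],[255,-0.2,0,0,-24,0,0],[255,-0.2,0,0,-32,0,0],[255,-0.2,0,0,-40,0,0],[255,-0.2,0,0,-48,0,0],[255,-0.2,0,0,-56,0,0]]]}}

```text
time: 20.1
tool_pos: [542.5, -202.6, 118.4]
tcp_rot: [-168.9, 90.0, 168.8]
ft_force: [4.1, -4.2, -9.9]
finger_gap: 10.8
```

{"op": "servo_tool", "data": {"commands": [[[255,0,0,0,-8,0,0],[255,0,0,0,-16,0,0],[255,0,0,0,-24,0,0],[255,0,0,0,-32,0,0],[255,0,0,0,-34,0,0],[255,0,0,0,-34,0,0]]]}}

```text
time: 20.7
tool_pos: [542.3, -202.6, 118.3]
tcp_rot: [163.0, 89.9, 174.5]
ft_force: [4.5, -3.8, -10.9]
finger_gap: 10.5
```

Run:
```python
from m import *
st()
```

```text
t 20.7 p [ 542.3 -202.6  118.3] jawyaw 11.53 xdir [-1.1e-03  1.0e-04 -1.0e+00] F [  4.5  -3.8 -10.9] M [-0.76 -0.67  0.05] gap 10.5 q [-25.5   8.9  95.7  -0.   75.4 -37.1]
```

{"op": "servo_tool", "data": {"commands": [[[255,0.25,0,0,0,0,0],[255,0.5,0,0,0,0,0],[255,0.7,0,0,0,0,0],[255,0.7,0,0,0,0,0]]]}}

```text
time: 21.1
tool_pos: [542.4, -202.6, 112.3]
tcp_rot: [165.3, 89.9, 176.7]
ft_force: [0.2, -3.7, -5.4]
finger_gap: 10.8
```

Run:
```python
from m import *
st()
```

```text
t 21.1 p [ 542.4 -202.6  112.3] jawyaw 11.44 xdir [-9.e-04  1.e-04 -1.e+00] F [ 0.2 -3.7 -5.4] M [-0.68  0.13  0.02] gap 10.8 q [-25.5   9.3  96.   -0.   74.8 -37. ]
```

{"op": "servo_tool", "data": {"commands": [[[255,0.2,0,0,0,0,0],[255,0.4,0,0,0,0,0],[255,0.6,0,0,0,0,0],[255,0.6,0,0,0,0,0]]]}}

```text
time: 21.5
tool_pos: [542.4, -202.6, 106.2]
tcp_rot: [162.7, 90.0, 174.1]
ft_force: [-1.4, -4.9, -7.8]
finger_gap: 10.7
```

Run:
```python
from m import *
st()
```

```text
t 21.5 p [ 542.4 -202.6  106.2] jawyaw 11.44 xdir [-7.e-04  1.e-04 -1.e+00] F [-1.4 -4.9 -7.8] M [-0.82  0.24  0.02] gap 10.7 q [-25.5   9.6  96.3  -0.   74.1 -37. ]
```

Still pulling down freely, so the pin appears to be in the hole. I'll release it and look.

{"op": "servo_tool", "data": {"commands": [[[255,0.15,0,0,0,0,0],[255,0.2,0,0,0,0,0],[160,0.2,0,0,0,0,0],[120,0.2,0,0,0,0,0],[120,-3,0,0,0,0,0],[120,-7,0,0,0,0,0],[120,-10,0,0,0,0,0],[120,-10,0,0,0,0,0]]]}}

```text
time: 22.3
tool_pos: [546.3, -203.5, 213.9]
tcp_rot: [-32.4, 89.4, -20.9]
ft_force: [0.5, -0.8, 0.1]
finger_gap: 45.6
```

Run:
```python
from m import *
from h import *
st()
for n in("side","top"):
    p,d=r.snapshot(n); cv2.imwrite(f"pics/{n}16.png",p[:,:,::-1])
crop("pics/side16.png","pics/c27.png",270,230,390,370,6)
```

```text
t 22.3 p [ 546.3 -203.5  213.9] jawyaw 11.48 xdir [ 0.0105 -0.004  -0.9999] F [ 0.5 -0.8  0.1] M [ 0.   -0.02  0.02] gap 45.6 q [-25.5   4.7  90.1   0.1  84.6 -37. ]
```

View pics/c27.png

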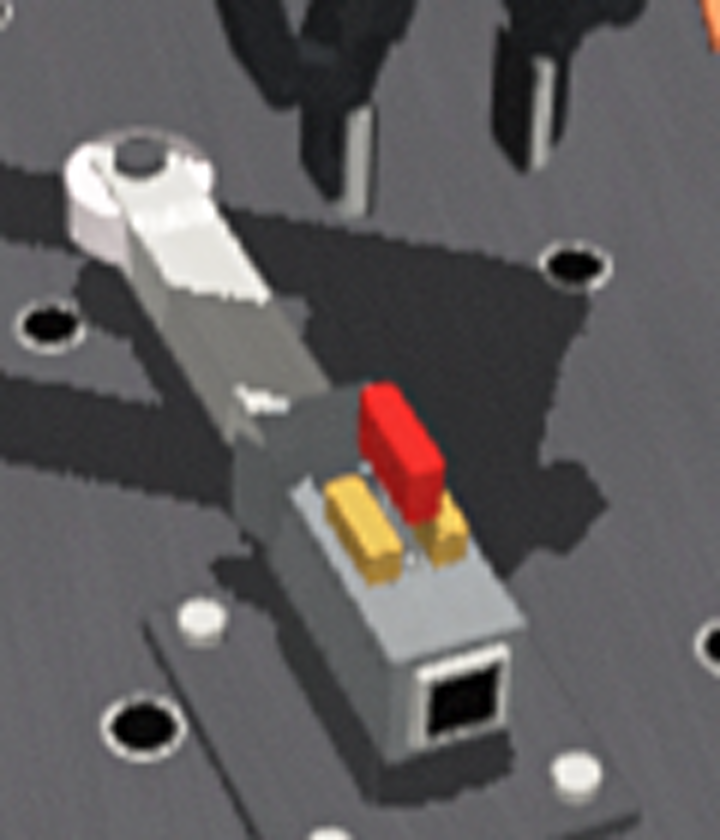

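Run:
```python
from h import *
for f in("side0","side1","side4","side16"):
    im=cv2.imread(f"pics/{f}.png").astype(int)
    m=((im[...,2]>110)&(im[...,1]<80)&(im[...,0]<80))[285:330,320:355]
    v,u=np.nonzero(m);print(f,m.sum(),u.mean()+320,v.mean()+285,cv2.minAreaRect(np.stack([u,v],1).astype(np.float32))[1:])
a=cv2.imread("pics/top0.png").astype(int);b=cv2.imread("pics/top16.png").astype(int)
for n,(x0,y0,x1,y1) in dict(carton=(355,115,425,170),offcut=(255,130,292,175),roller=(310,150,340,178),wrench=(255,285,335,320)).items(): print(n,np.abs(a-b)[y0:y1,x0:x1].max(2).mean())
```

```text
side0 220 336.3818181818182 305.3 ((24.129457473754883, 10.816654205322266), 56.30992889404297)
side1 223 336.36322869955154 305.35874439461884 ((24.52825164794922, 11.392269134521484), 54.46232223510742)
side4 290 336.3379310344828 298.99310344827586 ((13.77508544921875, 22.886165618896484), 77.47119140625)
side16 226 336.34513274336285 305.01769911504425 ((24.684158325195312, 11.094003677368164), 56.3099365234375)
carton 0.9802597402597403
offcut 0.8522522522522522
roller 0.7988095238095239
wrench 28.38607142857143
```

View pics/top16.png

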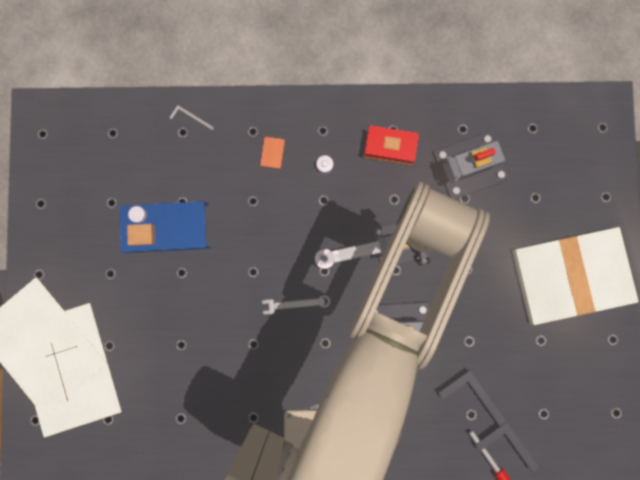

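Run:
```python
from bench import r
print(r.sense()["ft_force"], r.hand_in())
```

```text
the job is handed in; nothing more can be done
[-0.02511656  0.22333618 -0.24293342] None
```

The tool arm is in the smallest receiver with its hole up and the plunger down in it. I handed the job in at about 22 s of the 72 s allowed. `hand_in()` gives no verdict, so this rests on my own checks.

**What I did:** I lifted the plunger about 16 mm, turned it a quarter and let go. I pulled the arm out of the shelf by its drilled end, took a new grip about 155 mm from that end and slid it into the sleeve. Then I turned the plunger back, lowered it and released it.

**Last checks:**
- **Plunger:** in the side picture the grip sits within about 0.3 px of where it was at the start, roughly 0.7 mm of lift or less. Parked, it sat 6 px higher. It lies parallel to the channel. If the pin were resting beside the hole, it would read 10 to 12 mm.
- **Arm:** before I released it, its end stuck out of the back of the sleeve by 5.6 mm (side camera) and 6.2 mm (top camera). It should be 5 mm, so I drew it back 0.5 mm. I did not measure the arm's angle at the end; in the last pictures it lies straight in the sleeve.
- **Bystanders:** the carton, offcut and roller look the same as at the start in the top picture. The wrench's image changed because the robot's shadow fell on it; by eye it is in the same place.
- **Robot:** it stands about 100 mm above the plunger, with a wrist force under 0.4 N and touching nothing.

**Disagreement:** the two cameras differed by about 5 mm along the channel. I positioned the arm by its distance from the receiver in the same picture, on which they agreed to within about 1 mm.

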